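# Find the heavy side of a fan rotor and hold it down

### The arm

A 6-joint arm with a two-finger parallel gripper is mounted at the origin on the work surface. World frame = base frame: x ahead of the robot, y to its left, z up, the work surface at z = 0. Lengths are in m, angles in rad, forces in N, time in s.
With the tool pointing down it reaches from about 0.425 to 0.95 m from the base axis. Payload 3.5 kg.
Tool frame: the origin (TCP) lies at the very end of the fingers, on their centre line; the grasp point (between the pads) lies 19 mm behind it; y points along the fingers, z is the direction in which the jaws open and shut, and the axes are right-handed (so a half turn about y gives the same grasp; the last joint's range is limited). The gripper opens to 85 mm and grips with 20 to 120 N. Pads are 22 mm wide; open, the fingers measure 114 mm over their backs; the gripper's body (76 mm by 85 mm) begins 54 mm behind the grasp point. The pads swing forward as they close: fully open they stand 13 mm farther back than shut.
Start: joints at [-1.45, 0.286, 1.577, -0, 1.279, -0.15], TCP at [0.181, -0.65, 0.231] pointing down, gripper open.
Joint ranges: [-2.77, 2.77], [-0.9, 2.22], [0.21, 2.48], [-1.53, 4.67], [0.24, 2.81], [-2.84, 2.84]. Speed limits (rad/s): [2.79, 2.79, 3.14, 3.14, 3.14, 3.14].

### API

Orientations are given as a unit quaternion [x, y, z, w].
In Python, from plant import ctrl gives the robot as it stands. The module is installed in compiled form; this text tells all that it offers.
- The arm moves only by the tool jog_arm, never from a script. Its argument "deltas" is a list of rows, each a list of 3 entries, a list of its own where there are three numbers: the turn, a rotation vector about the tool's x, y, z in rad, then the shift along the tool's x, y, z in m, then the opening, from 0 (shut) to 1 (fully open). In form: [[[wx, wy, wz], [dx, dy, dz], gripper], ...]. A call has 1 to 10 rows; each row is the pose to reach, as a shift and turn from the pose measured when the call began, along the tool's axes at that moment; what a row does not reach only later rows make up. A row lasts 1/12 s, in which the tool goes at most 41.7 mm and 7.16 degrees, less where a joint would pass 70% of its speed; a pose out of reach is approached as far as the arm can. A call with a gripper value outside its range is refused whole. The fingers move at their own pace and stop on an object; "force" is the grip in N (left out, the last holds). Time passes only in rows, so rows that repeat a pose let the fingers close. It gives the time, the measured TCP pose, the force and the opening at its end, in the units of the state.
- ctrl.get_state(): the state, without advancing time (a new reading comes with each control period).
- ctrl.read_camera(name): name is "scene" or "top" or "wrist"; returns a dict with "pixels" (420x560x3 uint8, blue, green, red), "range_z" (420x560 float32, m along the optical axis (not along the pixel's ray), 0 where there is no reading), "fx", "fy", "cx", "cy" (pixels), "k1" (the pictures are not rectified: a ray, as slopes to the right and down, at radius r is drawn at 1 + k1 r^2 times it, then the intrinsics apply), "T" (4x4, takes a point from camera to world coordinates); the wrist camera has in their place "mount" (4x4, takes a point from camera to tool coordinates, whose origin is the TCP and whose axes are the tool frame's). Camera axes: x right, y up, looking along -z (the intrinsics and any distortion apply to the point x, -y, -z); pixel columns grow to the right and rows downward; lengths in m; the calibration is good to about 2 mm. A picture is of the moment at which its call begins: read the wrist's pose just before it.
- ctrl.sign_off(): hands the job in, once; it reports no verdict.
The state is a dict: "time": time; "qpos": joint angles; "dq": joint speeds; "joint_efforts": joint torques, N m; "eef_pos": TCP position; "tcp_rot": TCP orientation; "contact_force": force on the tool from outside, world axes, zero at the start; "wrist_torque": the same for the moment, N m; "opening": opening from 0.0 (shut) to 1.0 (fully open).
Only numpy, scipy, OpenCV 4.12 (cv2) and the standard library are available. Lean on these libraries where they do the work, as an engineer would, in place of code of your own. Each camera call takes 0.05 s, during which the arm holds its last target.

### The job

The small fan rotor sits on the hand balancing stand on the desk: push the tailstock fully home against the rotor and swing its clamp lever all the way over to its stop to lock it. Then turn the rotor slowly by its crank handle, feel where its hidden heavy side is, and bring that heavy side straight down. Finish while still gripping the crank handle, holding the rotor still there; leave everything else on the desk where it is.

Things in the scene. Friction and masses are not known exactly. Their poses are not given: they have to be found in the camera images.
- rotor_axis (a point): Point on the rotor's level axis, mid-rotor, 110 mm above the desk; all sizes along y are from here. It carries the axes of the stand (fixed to the desk, place and yaw differ each time): y runs along the axis from the crank end (-y) to the tailstock (+y), z is up, x is level and square to the axis. Base plate 110 x 240 x 16 mm.
- drum_top (a point): Highest point of the rotor, mid-width, 175 mm above the desk (does not turn with it). The rotor is a closed grey and black finned drum 130 mm in diameter, y = -25 to 25 mm. It looks the same all round, but one side is heavier inside: which, counted from the crank, differs each time and cannot be seen. It never starts with its heavy side down.
- headstock (a point): Top of the headstock, the fixed bearing post beside the rotor: 125 mm above the desk, 36 mm wide there, y = -64 to -36 mm.
- rotor (a joint): Turn of rotor and crank, rad, unlimited. 0: handle straight above the axis; growing: handle goes from +z towards +x of rotor_axis (its centre at 40 mm x sin in x, 40 mm x cos in z). Unbalance 0.16 to 0.205 N m; steady bearing drag 0.22 N m either way, more than the unbalance, so the rotor stays where it is left. The crank with its handle is balanced.
- crank_handle (a point): Middle of the crank handle, on its centre line: a wooden sleeve 16 mm in diameter, 60 mm long, parallel to the axis, 40 mm off it, at y = -112 mm. At the handle, turning takes about 10 N where the heavy side is level and rising, 5.5 N where it is at top or bottom, 1 N where it is level and falling.
- crank_grip: The same sleeve, origin at its middle within 2 mm. It spins freely on its pin (its attitude means nothing), so a gripper pinching it can keep its own attitude and lead it round the full circle. Nothing is in the way outside the flat crank arm (y = -76 to -69 mm).
- tailstock (a joint): Slide of the tailstock, m: 0 fully out, 0.042 home against its stop, with its steel point in the rotor's hub; growing: towards the rotor (-y of rotor_axis). Drag 8 N; stays where it is left.
- tail_back (a point): Middle of the tailstock's flat back face, 90 mm above the desk; the face looks away from the rotor (+y of rotor_axis). The grey post is 44 mm wide (x), 45 mm deep (y), its top 130 mm above the desk; its foot is 76 mm wide, up to 48 mm above the desk.
- clamp_lever (a joint): Turn of the clamp lever about its upright pivot on the tailstock, rad: 0: lever points along +x of rotor_axis; growing: turns towards +y; stop at 1.75, where it is locked (starts between 0.1 and 0.5). Stiff by 0.06 N m, stays where it is left.
- lever_pivot (a point): Lever's pivot at the middle of the tailstock's top, 134 mm above the desk; moves with the tailstock.
- lever_knob (a point): Middle of the upright black knob at the lever's end, 70 mm from the pivot, 161 mm above the desk: 18 mm in diameter, its top 178 mm and the top of the steel lever under it 144 mm above the desk. The knob does not spin on the lever.
- screwdriver_mid (a point): Bystander: screwdriver, 180 mm long, middle. Leave alone.
- tape: Bystander: tape roll lying flat, 90 mm in diameter, 20 mm high; origin under its centre. Leave alone.
- mug: Bystander: white mug, 80 mm in diameter, 92 mm high; origin under its centre. Leave alone.
- clip_box: Bystander: cardboard box 60 x 45 x 28 mm; origin under its centre. Leave alone.
- note_pad: Bystander: paper pad 76 x 76 x 22 mm; origin under its centre. Leave alone.
- glue_jar: Bystander: jar 52 mm in diameter, 70 mm high; origin under its centre. Leave alone.
- stapler: Bystander: stapler 135 x 34 x 43 mm; origin under its centre. Leave alone.

How it is judged:
By the outcome, as a careful person would: the job done as asked, in the order asked, and still so for the second after the job is handed in, while the arm keeps its last pose, push and grip.
It also fails if it takes over 72 s, if anything falls off the work surface, if the arm or the gripper's body presses on something with over 40 N, if the wrist force passes 120 N, or if a joint passes its speed limit or range.

## Working session

There is one attempt and no reset: what is moved stays moved. The work goes in short steps, Python scripts to look and compute and a tool call to move; the robot and the scene stay as the last step left them, time stands still between calls to the robot, and variables do not carry over. Pictures are saved under pics/ and viewed, and the job is handed in when it is done.

Besides the shell and the picture viewer there is one more tool, called after "Emit:" as name(argument=value, ...) on one line, values as JSON. jog_arm: Moves the arm, as the interface text tells. Its arguments: {"type":"object","properties":{"deltas":{"type":"array","items":{"type":"array"}},"force":{"type":"number"}},"required":["deltas"]}

```bash
mkdir -p pics; ls
cat > h.py <<'E'
import numpy as np, cv2
from plant import ctrl
from scipy.spatial.transform import Rotation as R
def cam(name,fn=None):
    s=ctrl.get_state(); c=ctrl.read_camera(name)
    if 'T' in c: T=np.array(c['T'])
    else:
        W=np.eye(4); W[:3,:3]=R.from_quat(s['tcp_rot']).as_matrix(); W[:3,3]=s['eef_pos']; T=W@np.array(c['mount'])
    c['Tw']=T
    if fn: cv2.imwrite('pics/'+fn,c['pixels'])
    return c
def cloud(c):
    h,w=c['range_z'].shape
    u,v=np.meshgrid(np.arange(w),np.arange(h))
    K=np.array([[c['fx'],0,c['cx']],[0,c['fy'],c['cy']],[0,0,1.]])
    p=cv2.undistortPoints(np.stack([u,v],-1).reshape(-1,1,2).astype(np.float64),K,np.array([c['k1'],0,0,0.])).reshape(h,w,2)
    z=c['range_z'].astype(float)
    P=np.stack([p[...,0]*z,-p[...,1]*z,-z],-1)
    W=P@c['Tw'][:3,:3].T+c['Tw'][:3,3]
    W[z<=0]=np.nan
    return W
def st():
    s=ctrl.get_state()
    print('t',round(s['time'],2),'pos',np.round(s['eef_pos'],4),'q',np.round(s['tcp_rot'],4),'F',np.round(s['contact_force'],2),'M',np.round(s['wrist_torque'],2),'op',round(s['opening'],3),'j',np.round(s['qpos'],3))
    print(np.round(R.from_quat(s['tcp_rot']).as_matrix(),3))
    return s
E
python3 - <<'E'
from h import *
st()
for n in ('scene','top','wrist'):
    c=cam(n,n+'0.png'); W=cloud(c); np.save(n+'0.npy',W); print(n,np.round(c['Tw'],3).tolist(),c['fx'],c['k1'])
E
```

```text
pics
t 0.0 pos [ 0.1805 -0.6497  0.2299] q [-0.0954  0.7015 -0.6998  0.0955] F [-0.85  0.59 -0.3 ] M [ 0.02  0.06 -0.01] op 0.999 j [-1.45   0.287  1.578 -0.     1.279 -0.15 ]
[[-0.964 -0.     0.268]
 [-0.268  0.002 -0.964]
 [-0.    -1.    -0.002]]
scene [[0.172, -0.567, 0.805, 1.579], [0.985, 0.108, -0.135, -0.144], [-0.01, 0.816, 0.578, 0.876], [0.0, 0.0, 0.0, 1.0]] 507.1630720651721 0.06068733865586465
top [[0.027, 0.994, -0.106, 0.398], [-1.0, 0.028, 0.011, 0.037], [0.014, 0.106, 0.994, 1.671], [0.0, 0.0, 0.0, 1.0]] 521.477298254587 0.02272353927584078
wrist [[0.268, 0.918, 0.293, 0.255], [-0.964, 0.256, 0.077, -0.629], [-0.004, -0.303, 0.953, 0.373], [0.0, 0.0, 0.0, 1.0]] 289.068785161814 -0.01002082732865497
```

View pics/scene0.png

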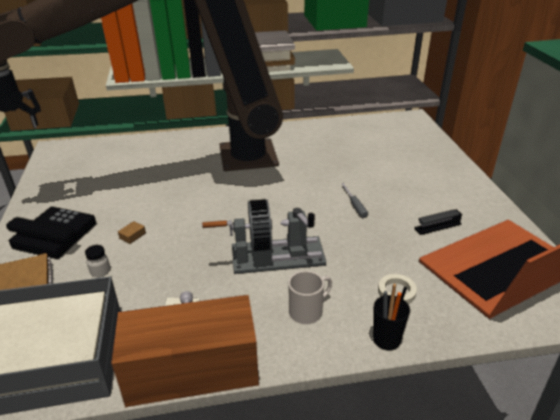

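View pics/top0.png

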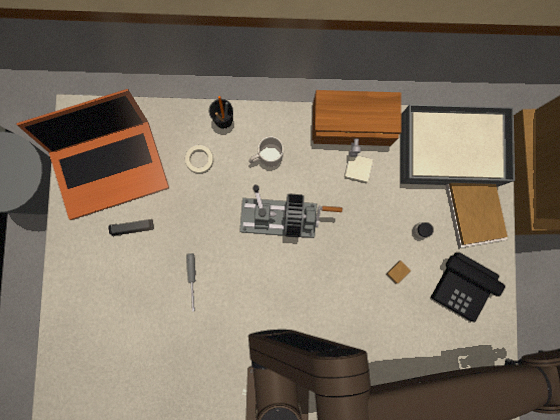

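The top view shows the stand at about (280,216). The crank handle points right at (330,209), i.e. world -y. The tailstock is at (262,213) with the lever knob at (256,188). The mug sits at (270,152), close to the knob. Next I'll measure the points.

Run:
```python
from h import *
im=cv2.imread('pics/top0.png'); cv2.imwrite('pics/topz.png',cv2.resize(im[120:260,200:380],None,fx=4.4,fy=4.2,interpolation=cv2.INTER_CUBIC))
im=cv2.imread('pics/scene0.png'); cv2.imwrite('pics/scenez.png',cv2.resize(im[180:330,190:350],None,fx=5,fy=4,interpolation=cv2.INTER_CUBIC))
W=np.load('top0.npy')
sub=W[180:245,235:350].reshape(-1,3)
def show(n,lo,hi,extra=None):
    m=(sub[:,2]>lo)&(sub[:,2]<hi)
    p=sub[m]; print(n,len(p),p.min(0).round(3) if len(p) else '',p.max(0).round(3) if len(p) else '',np.median(p,0).round(3) if len(p) else '')
for a in np.arange(0.005,.2,.01): show(round(a,3),a,a+.01)
# drum top
m=sub[:,2]>0.150; p=sub[m]
for v in (188,209,213,216): print(v,[ (u,W[v,u].round(3).tolist()) for u in (256,262,280,295,330)])
```

```text
0.005 890 [ 0.474 -0.218  0.005] [0.688 0.151 0.015] [0.566 0.015 0.01 ]
0.015 667 [ 0.504 -0.109  0.015] [0.62  0.132 0.025] [0.555 0.034 0.018]
0.025 128 [ 0.509 -0.07   0.025] [0.615 0.129 0.035] [0.572 0.035 0.027]
0.035 32 [ 0.524 -0.073  0.035] [0.603 0.087 0.045] [0.539 0.057 0.043]
0.045 80 [ 0.523 -0.079  0.045] [0.602 0.086 0.054] [0.536 0.058 0.048]
0.055 13 [ 0.523 -0.091  0.055] [0.598 0.08  0.065] [ 0.543 -0.007  0.06 ]
0.065 48 [ 0.525 -0.095  0.066] [0.594 0.068 0.075] [ 0.543 -0.076  0.072]
0.075 54 [ 0.524 -0.101  0.075] [0.593 0.055 0.084] [ 0.537 -0.08   0.079]
0.085 11 [ 0.533 -0.1    0.087] [0.62  0.082 0.095] [ 0.542 -0.01   0.09 ]
0.095 19 [ 0.497 -0.108  0.095] [0.625 0.076 0.105] [ 0.541 -0.069  0.101]
0.105 59 [ 0.496 -0.108  0.105] [0.615 0.085 0.115] [ 0.55  -0.036  0.111]
0.115 172 [ 0.496 -0.107  0.115] [0.624 0.082 0.125] [ 0.557 -0.068  0.121]
0.125 232 [ 0.498 -0.108  0.125] [0.622 0.085 0.135] [0.559 0.046 0.129]
0.135 193 [ 0.501 -0.169  0.135] [0.625 0.084 0.145] [ 0.577 -0.017  0.142]
0.145 268 [ 0.507 -0.171  0.145] [0.629 0.086 0.155] [ 0.577 -
[... 189 characters left out ...]
  0.175] [0.64  0.092 0.182] [ 0.573 -0.012  0.177]
0.185 0   
0.195 0   
188 [(256, [0.629, 0.08, 0.176]), (262, [0.657, 0.066, -0.005]), (280, [0.659, 0.007, -0.003]), (295, [0.659, -0.041, 0.002]), (330, [0.661, -0.154, 0.009])]
209 [(256, [0.573, 0.079, 0.132]), (262, [0.571, 0.061, 0.147]), (280, [0.587, 0.006, 0.022]), (295, [0.571, -0.034, 0.178]), (330, [0.577, -0.139, 0.145])]
213 [(256, [0.56, 0.079, 0.133]), (262, [0.56, 0.061, 0.145]), (280, [0.575, 0.006, 0.016]), (295, [0.56, -0.035, 0.169]), (330, [0.582, -0.156, -0.003])]
216 [(256, [0.552, 0.079, 0.126]), (262, [0.552, 0.061, 0.131]), (280, [0.566, 0.005, 0.011]), (295, [0.552, -0.036, 0.16]), (330, [0.572, -0.156, -0.002])]
```

View pics/topz.png

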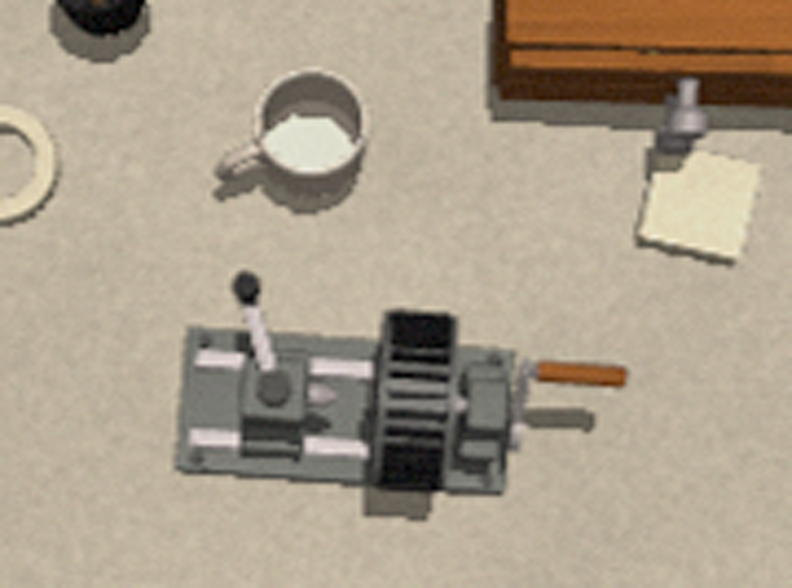

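View pics/scenez.png

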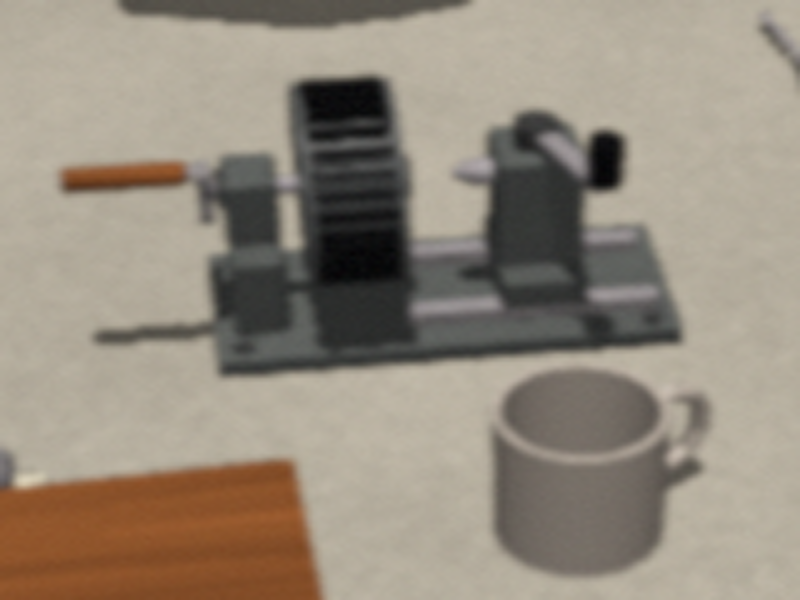

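```bash
cat > fit.py <<'E'
from h import *
W=np.load('top0.npy'); S=np.load('scene0.npy')
allp=np.vstack([W[170:250,225:360].reshape(-1,3)])
def z(lo,hi,P=allp): return P[(P[:,2]>lo)&(P[:,2]<hi)]
d=z(.15,.19); d=d[(d[:,1]<0.0)&(d[:,1]>-.075)]
print('drum rect',cv2.minAreaRect(d[:,:2].astype(np.float32)*1000))
im=cv2.imread('pics/top0.png').astype(int)
b=im[170:250,225:360].reshape(-1,3)
wood=(b[:,2]>b[:,0]+50)
h=allp[wood]; h=h[h[:,2]>.08]; print('handle',len(h),h.mean(0),np.sort(h[:,1])[[1,-2]],np.percentile(h[:,2],[10,50,90])); 
u,s,vt=np.linalg.svd(h-h.mean(0)); print('dir',vt[0])
kn=z(.155,.19); kn=kn[(kn[:,1]>.04)]; print('knob',len(kn),kn.mean(0),np.median(kn,0))
pl=z(.009,.023); pl=pl[(pl[:,0]>.48)&(pl[:,0]<.64)&(pl[:,1]>-.12)&(pl[:,1]<.14)]
print('plate rect',cv2.minAreaRect(pl[:,:2].astype(np.float32)*1000))
tp=z(.12,.137); tp=tp[(tp[:,1]>.03)&(tp[:,0]<.585)]; print('tail top',tp.mean(0),cv2.minAreaRect(tp[:,:2].astype(np.float32)*1000))
hs=z(.115,.132); hs=hs[(hs[:,1]<-.06)&(hs[:,1]>-.1)]; print('headtop',hs.mean(0),cv2.minAreaRect(hs[:,:2].astype(np.float32)*1000))
# scene
Q=S[180:280,195:340].reshape(-1,3); ims=cv2.imread('pics/scene0.png').astype(int)[180:280,195:340].reshape(-1,3)
w=(ims[:,2]>ims[:,0]+50); hh=Q[w]; hh=hh[np.isfinite(hh[:,0])]; hh=hh[hh[:,2]>.1];print('scene handle',len(hh),hh.mean(0),np.linalg.svd(hh-hh.mean(0))[2][0])
pl=Q[(Q[:,2]>.009)&(Q[:,2]<.023)&(Q[:,0]<.64)&(Q[:,0]>.48)&(Q[:,1]>-.12)&(Q[:,1]<.14)];print('scene plate',cv2.minAreaRect(pl[:,:2].astype(np.float32)*1000))
E
python3 fit.py
```

```text
drum rect ((559.7109985351562, -32.18531799316406), (49.970680236816406, 102.77767181396484), 87.39776611328125)
handle 94 [ 0.57854472 -0.14321317  0.14791938] [-0.17059927 -0.11529488] [0.14355413 0.14784634 0.15239324]
dir [-0.05722194 -0.99819207  0.01839117]
knob 36 [0.62928123 0.0825659  0.17439902] [0.63006894 0.08293848 0.17578145]
plate rect ((562.989013671875, 7.748023986816406), (257.2447204589844, 143.32525634765625), 87.70723724365234)
tail top [0.56132038 0.06186629 0.12910748] ((562.7394409179688, 58.722267150878906), (53.31904602050781, 42.0821418762207), 86.7450180053711)
headtop [ 0.55768037 -0.08166857  0.12283737] ((557.5413818359375, -79.6734619140625), (36.077701568603516, 36.076576232910156), 1.3651820421218872)
scene handle 125 [ 0.58409467 -0.14283901  0.14788581] [ 0.04805604  0.99882814 -0.00574082]
scene plate ((564.9426879882812, 12.948814392089844), (242.41302490234375, 113.09281921386719), 86.76819610595703)
```

```bash
cat >> h.py <<'E'
A=np.array([.560,-.032]); YAW=np.deg2rad(-2.8)
ey=np.array([-np.sin(YAW),np.cos(YAW)]); ex=np.array([np.cos(YAW),np.sin(YAW)])
def sw(x,y,z=0): return np.r_[A+ex*x+ey*y,z]       # stand->world, z above desk
def ws(p): d=np.asarray(p)[:2]-A; return np.array([d@ex,d@ey,p[2]])
def plan(tgt,jaw=None):
    s=ctrl.get_state(); M=R.from_quat(s['tcp_rot'])
    d=M.inv().apply(np.asarray(tgt)-s['eef_pos'])
    w=np.zeros(3)
    if jaw is not None:
        a=np.deg2rad(jaw); zt=np.array([np.cos(a),np.sin(a),0]); yt=np.array([0,0,-1.]); xt=np.cross(yt,zt)
        w=(M.inv()*R.from_matrix(np.stack([xt,yt,zt],1))).as_rotvec()
    print('w',w.round(3).tolist(),'d',d.round(4).tolist())
E
python3 - <<'E'
from h import *
plan((.42,-.38,.32),-92.8); plan((.575,.17,.30),-92.8)
for n,p in dict(tail=(.562,.062,.13),knob=(.630,.083,.176),h=(.580,-.143,.14)).items(): print(n,ws(p))
E
```

```text
w [0.002, 0.32, 0.0] d [-0.303, -0.0893, -0.1961]
w [0.002, 0.32, 0.0] d [-0.5994, -0.0683, -0.6846]
tail [-0.00259427  0.09398548  0.13      ]
knob [0.06429871 0.11828219 0.176     ]
h [ 0.02539845 -0.10989049  0.14      ]
```

Emit:
jog_arm(deltas=[[[0,0.32,0],[-0.303,-0.089,-0.196],0],[[0,0.32,0],[-0.303,-0.089,-0.196],0],[[0,0.32,0],[-0.303,-0.089,-0.196],0],[[0,0.32,0],[-0.303,-0.089,-0.196],0],[[0,0.32,0],[-0.303,-0.089,-0.196],0],[[0,0.32,0],[-0.303,-0.089,-0.196],0],[[0,0.32,0],[-0.303,-0.089,-0.196],0],[[0,0.32,0],[-0.6,-0.07,-0.685],0],[[0,0.32,0],[-0.6,-0.07,-0.685],0],[[0,0.32,0],[-0.6,-0.07,-0.685],0]])

```text
time: 0.98
eef_pos: [0.4091, -0.318, 0.3007]
tcp_rot: [0.017, 0.708, -0.706, -0.018]
contact_force: [1.2, -0.6, 0.2]
opening: 0.002
```

```bash
python3 -c "
from h import *
st();plan((.575,.16,.30),-92.8)"
```

```text
t 0.98 pos [ 0.4091 -0.318   0.3007] q [ 0.0174  0.7076 -0.7062 -0.0175] F [ 1.18 -0.58  0.23] M [-0.05 -0.01 -0.02] op 0.002 j [-8.570e-01 -1.110e-01  1.876e+00  1.000e-03  1.378e+00  7.630e-01]
[[-0.999 -0.    -0.049]
 [ 0.049  0.002 -0.999]
 [ 0.    -1.    -0.002]]
w [0.002, -0.0, 0.0] d [-0.1421, 0.0016, -0.4856]
```

Emit:
jog_arm(deltas=[[[0.002,0,0],[-0.142,0,-0.486],0],[[0.002,0,0],[-0.142,0,-0.486],0],[[0.002,0,0],[-0.142,0,-0.486],0],[[0.002,0,0],[-0.142,0,-0.486],0],[[0.002,0,0],[-0.142,0,-0.486],0],[[0.002,0,0],[-0.142,0,-0.486],0],[[0.002,0,0],[-0.142,0,-0.486],0],[[0.002,0,0],[-0.142,0,-0.486],0],[[0.002,0,0],[-0.142,0,-0.486],0],[[0.002,0,0],[-0.142,0,-0.486],0]])

```text
time: 1.82
eef_pos: [0.545, 0.076, 0.3013]
tcp_rot: [-0.017, -0.707, 0.707, 0.017]
contact_force: [1.7, -0.5, -0.2]
opening: -0.002
```

```bash
python3 -c "
from h import *
st();plan(sw(-.004,.175,.25),-92.8)
W=cloud(cam('wrist','w1.png'));np.save('w1.npy',W)"
```

```text
t 1.82 pos [0.545  0.076  0.3013] q [-0.0172 -0.7069  0.7069  0.0174] F [ 1.69 -0.46 -0.15] M [ 0.01 -0.04 -0.05] op -0.002 j [-0.046 -0.037  1.805 -0.     1.374  1.574]
[[-0.999 -0.    -0.049]
 [ 0.049 -0.    -0.999]
 [ 0.    -1.     0.   ]]
w [-0.0, -0.0, 0.0] d [-0.0163, 0.0513, -0.0679]
```

View pics/w1.png

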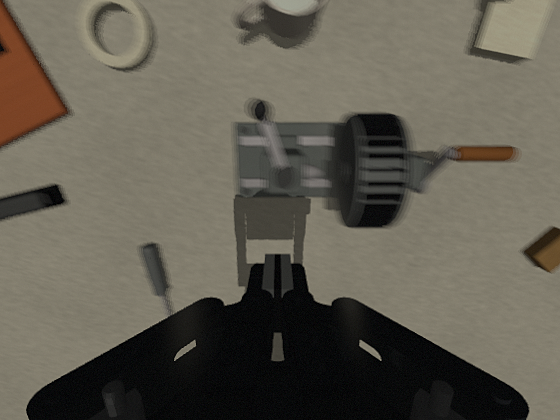

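The wrist view shows the stand from closer: knob at (260,108), drum at (378,170), handle at (485,154). I'll use it to refine the geometry.

```bash
cat > fit2.py <<'E'
from h import *
import sys
W=np.load(sys.argv[1]); im=cv2.imread(sys.argv[2]).astype(int)
P=W.reshape(-1,3);b=im.reshape(-1,3)
ok=np.isfinite(P[:,0])&(P[:,0]>.46)&(P[:,0]<.68)&(P[:,1]>-.2)&(P[:,1]<.2); P=P[ok]; b=b[ok]
S=np.array([ws(p) for p in P])
wood=(b[:,2]>b[:,0]+40)&(S[:,1]<-.07)&(S[:,2]>.04); h=S[wood]; print('handle',len(h),h.mean(0).round(4),h.min(0).round(3),h.max(0).round(3),np.linalg.svd(h-h.mean(0))[2][0].round(3))
d=S[(S[:,2]>.15)&(abs(S[:,1])<.035)&(abs(S[:,0])<.07)]; r=cv2.minAreaRect(d[:,:2].astype(np.float32)*1000);print('drum',d.min(0).round(3),d.max(0).round(3),r)
k=S[(S[:,2]>.165)&(S[:,1]>.035)&(S[:,0]>.02-.2)&(S[:,2]<.19)]; print('knob top',len(k),np.median(k,0).round(4),k.min(0).round(3),k.max(0).round(3))
t=S[(S[:,2]>.123)&(S[:,2]<.135)&(S[:,1]>.03)&(abs(S[:,0])<.03)]; print('tailtop',t.min(0).round(3),t.max(0).round(3))
g=S[(S[:,2]>.118)&(S[:,2]<.132)&(S[:,1]<-.03)&(S[:,1]>-.068)&(abs(S[:,0])<.03)]; print('head',len(g),g.min(0).round(3) if len(g) else '',g.max(0).round(3) if len(g) else '')
p=S[(S[:,2]>.011)&(S[:,2]<.022)&(abs(S[:,0])<.07)]; print('plate',p.min(0).round(3),p.max(0).round(3),cv2.minAreaRect(p[:,:2].astype(np.float32)*1000))
E
python3 fit2.py w1.npy pics/w1.png
```

```text
handle 698 [ 0.0266 -0.1039  0.1481] [ 0.02  -0.133  0.139] [ 0.032 -0.077  0.152] [ 0.014 -1.     0.014]
drum [-0.052 -0.024  0.15 ] [0.05  0.026 0.177] ((-0.894500732421875, 0.5951118469238281), (101.40045928955078, 49.93266296386719), 0.1429968923330307)
knob top 337 [0.0654 0.1186 0.1787] [0.057 0.111 0.166] [0.074 0.127 0.181]
tailtop [-0.022  0.03   0.123] [0.021 0.117 0.133]
head 479 [-0.018 -0.068  0.118] [ 0.019 -0.046  0.132]
plate [-0.055  0.01   0.013] [0.053 0.165 0.022] ((-0.7901077270507812, 87.83499145507812), (154.7552947998047, 107.58699798583984), 89.98153686523438)
```

```bash
python3 -c "
from h import *
st();plan(sw(-.004,.155,.25),-92.8);plan(sw(-.004,.155,.09),-92.8)"
```

```text
t 1.87 pos [0.5461 0.0823 0.3012] q [ 0.0159  0.709  -0.7049 -0.0152] F [-1.53  2.29 -0.9 ] M [ 0.09  0.03 -0.03] op -0.003 j [-0.037 -0.033  1.802  0.006  1.372  1.577]
[[-0.999  0.001 -0.044]
 [ 0.044  0.006 -0.999]
 [-0.001 -1.    -0.006]]
w [0.006, 0.005, -0.001] d [-0.0156, 0.0514, -0.0412]
w [0.006, 0.005, -0.001] d [-0.0155, 0.2114, -0.0402]
```

Emit:
jog_arm(deltas=[[[0.006,0.005,0],[-0.0155,0.02,-0.041],0],[[0.006,0.005,0],[-0.0155,0.05,-0.041],0],[[0.006,0.005,0],[-0.0155,0.085,-0.041],0],[[0.006,0.005,0],[-0.0155,0.12,-0.041],0],[[0.006,0.005,0],[-0.0155,0.16,-0.041],0],[[0.006,0.005,0],[-0.0155,0.2,-0.0405],0],[[0.006,0.005,0],[-0.0155,0.211,-0.0405],0],[[0.006,0.005,0],[-0.0155,0.211,-0.0405],0]])

```text
time: 2.53
eef_pos: [0.5601, 0.1231, 0.0859]
tcp_rot: [-0.014, -0.707, 0.707, 0.021]
contact_force: [-0.2, 0.4, -0.4]
opening: 0.002
```

```bash
python3 -c "
from h import *
s=st();print(ws(s['eef_pos']));plan(sw(-.004,.125,.09),-92.8);cam('wrist','w2.png')"
```

```text
t 2.53 pos [0.5601 0.1231 0.0859] q [-0.0142 -0.7066  0.7072  0.0206] F [-0.22  0.39 -0.43] M [-0.05  0.06  0.02] op 0.002 j [ 0.04   0.234  1.927 -0.     0.989  1.66 ]
[[-0.999 -0.009 -0.049]
 [ 0.049 -0.001 -0.999]
 [ 0.009 -1.     0.001]]
[-0.00747515  0.15489361  0.08588499]
w [-0.001, -0.0, 0.009] d [-0.0034, -0.0041, 0.0299]
```

View pics/w2.png

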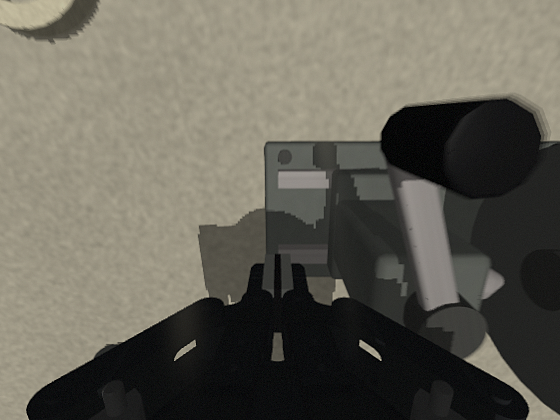

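The fingers are clear behind the post's back face and the knob is out of the way. Pushing now.

Emit:
jog_arm(deltas=[[[0,0,0.009],[-0.003,-0.004,0.01],0],[[0,0,0.009],[-0.003,-0.004,0.02],0],[[0,0,0.009],[-0.003,-0.004,0.03],0],[[0,0,0.009],[-0.003,-0.004,0.038],0],[[0,0,0.009],[-0.003,-0.004,0.045],0],[[0,0,0.009],[-0.003,-0.004,0.052],0],[[0,0,0.009],[-0.003,-0.004,0.059],0],[[0,0,0.009],[-0.003,-0.004,0.066],0],[[0,0,0.009],[-0.003,-0.004,0.073],0]])

```text
time: 3.33
eef_pos: [0.5664, 0.0608, 0.1014]
tcp_rot: [0.026, 0.716, -0.698, -0.014]
contact_force: [2.5, 62.3, 14.6]
opening: 0.001
```

```bash
python3 -c "
from h import *
s=st();print(ws(s['eef_pos']));plan(sw(-.004,.06,.09),-92.8)"
```

```text
t 3.33 pos [0.5664 0.0608 0.1014] q [ 0.0264  0.7156 -0.6978 -0.014 ] F [ 2.49 62.25 14.63] M [ 8.26 -0.18  0.17] op 0.001 j [-0.083  0.189  1.948  0.031  0.988  1.528]
[[-0.998  0.018 -0.057]
 [ 0.057  0.025 -0.998]
 [-0.017 -1.    -0.026]]
[0.00182024 0.09295079 0.10141654]
w [0.026, -0.008, -0.017] d [0.0057, 0.0105, 0.0333]
```

```bash
python3 -c "
from h import *
cam('wrist','w3.png');c=cam('scene','s3.png');W=cloud(c);np.save('s3.npy',W)
im=cv2.imread('pics/s3.png'); cv2.imwrite('pics/s3z.png',cv2.resize(im[150:300,200:360],None,fx=5,fy=4,interpolation=cv2.INTER_CUBIC));st()"
```

```text
t 3.43 pos [0.5664 0.061  0.1016] q [ 0.0262  0.7153 -0.6983 -0.0131] F [-0.55 42.21 15.64] M [5.25 0.2  0.07] op -0.001 j [-0.082  0.189  1.948  0.03   0.987  1.528]
[[-0.998  0.019 -0.055]
 [ 0.056  0.024 -0.998]
 [-0.018 -1.    -0.025]]
```

View pics/w3.png

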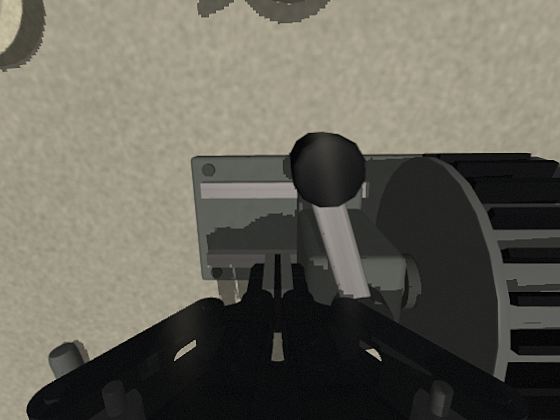

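View pics/s3z.png

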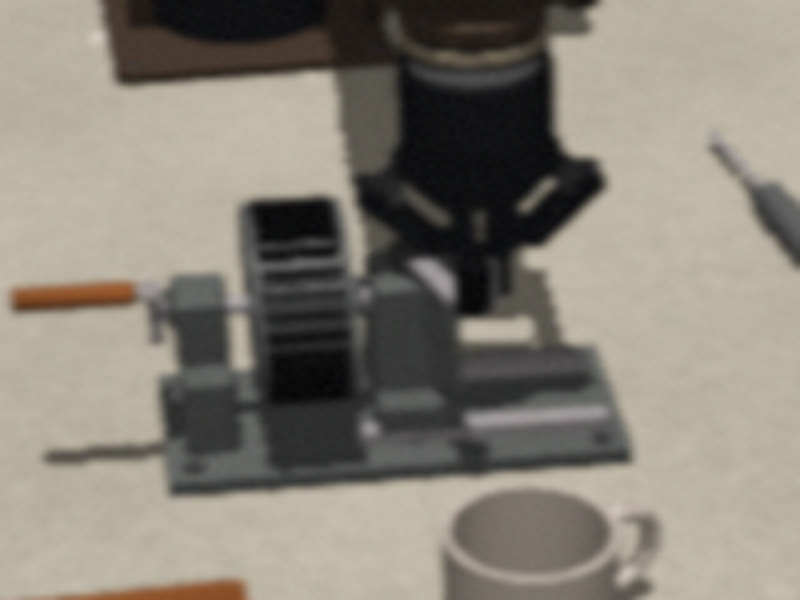

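The tailstock has slid most of the way, but the force is high. The spread linkage may be touching the pivot cap, so I'll back off and look.

Emit:
jog_arm(deltas=[[[0.026,0,-0.017],[0,-0.003,-0.012],0],[[0.026,0,-0.017],[0,-0.005,-0.03],0],[[0.026,0,-0.017],[0,-0.005,-0.05],0],[[0.026,0,-0.017],[0,-0.005,-0.06],0]])

```text
time: 3.77
eef_pos: [0.5718, 0.1218, 0.1119]
tcp_rot: [-0.022, -0.707, 0.707, 0.017]
contact_force: [0.5, -0.4, 0.3]
opening: 0.002
```

```bash
python3 -c "
from h import *
s=st();print(ws(s['eef_pos']));W=cloud(cam('wrist','w4.png'));np.save('w4.npy',W)"; python3 fit2.py w4.npy pics/w4.png
```

```text
t 3.77 pos [0.5718 0.1218 0.1119] q [-0.0219 -0.7065  0.7072  0.0168] F [ 0.55 -0.4   0.25] M [ 0.02 -0.01 -0.02] op 0.002 j [ 0.037  0.213  1.898 -0.002  1.023  1.663]
[[-0.998  0.007 -0.055]
 [ 0.055 -0.001 -0.999]
 [-0.007 -1.     0.001]]
[0.00427291 0.15414618 0.11188926]fit2.py:7: RuntimeWarning: Mean of empty slice.
  wood=(b[:,2]>b[:,0]+40)&(S[:,1]<-.07)&(S[:,2]>.04); h=S[wood]; print('handle',len(h),h.mean(0).round(4),h.min(0).round(3),h.max(0).round(3),np.linalg.svd(h-h.mean(0))[2][0].round(3))
  ret = um.true_divide(
Traceback (most recent call last):
  File "fit2.py", line 7, in <module>
    wood=(b[:,2]>b[:,0]+40)&(S[:,1]<-.07)&(S[:,2]>.04); h=S[wood]; print('handle',len(h),h.mean(0).round(4),h.min(0).round(3),h.max(0).round(3),np.linalg.svd(h-h.mean(0))[2][0].round(3))
                                                                                                            ~~~~~^^^
ValueError: zero-size array to reduction operation minimum which has no identity
```

View pics/w4.png

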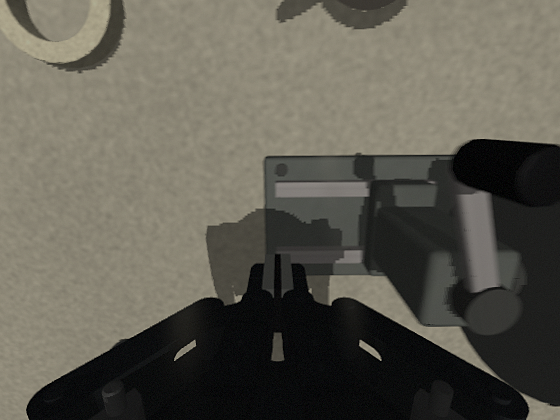

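```bash
sed -i 's/^wood=\(.*\); print(.handle.*$/wood=\1\nif len(h)>5: print("handle",len(h),h.mean(0).round(4),h.min(0).round(3),h.max(0).round(3))/' fit2.py; sed -i 's/^d=S/if 0: d=S/' fit2.py
python3 fit2.py w4.npy pics/w4.png
python3 - <<'E'
from h import *
W=np.load('w4.npy')
for uv in [(320,430),(300,430),(270,420),(255,400),(240,392),(230,385),(220,380),(290,500),(310,470),(300,450),(190,480),(230,480)]: print(uv,ws(W[uv]).round(4))
c=cam('scene','s4.png');W=cloud(c);np.save('s4.npy',W)
im=cv2.imread('pics/s4.png'); cv2.imwrite('pics/s4z.png',cv2.resize(im[150:300,200:360],None,fx=5,fy=4,interpolation=cv2.INTER_CUBIC))
E
```

```text
knob top 21003 [0.0156 0.1339 0.1786] [-0.007  0.074  0.165] [0.075 0.209 0.19 ]
tailtop [-0.022  0.03   0.123] [0.023 0.168 0.135]
head 0  
plate [-0.054  0.002  0.011] [0.055 0.165 0.022] ((0.13350677490234375, 83.26427459716797), (108.72364044189453, 163.41262817382812), 0.21791017055511475)
(320, 430) [-0.016   0.0765  0.1309]
(300, 430) [-0.0046  0.0778  0.1301]
(270, 420) [0.0067 0.0796 0.1198]
(255, 400) [0.0038 0.0801 0.0956]
(240, 392) [0.008  0.0802 0.0819]
(230, 385) [0.0093 0.0797 0.0672]
(220, 380) [0.0131 0.08   0.0567]
(290, 500) [0.0112 0.0578 0.1463]
(310, 470) [0.0018 0.0697 0.1473]
(300, 450) [-0.0041  0.0683  0.1311]
(190, 480) [0.0554 0.0749 0.1452]
(230, 480) [0.0378 0.0698 0.143 ]
```

View pics/s4z.png

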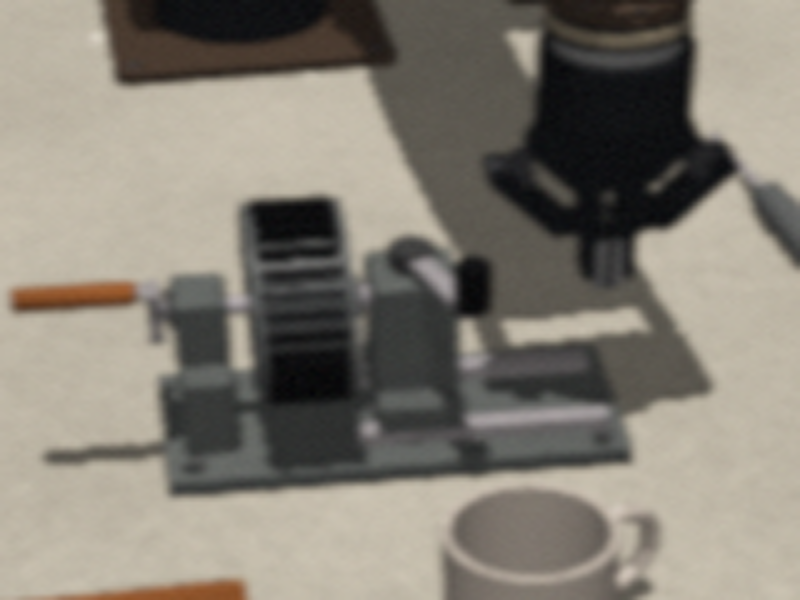

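The back face now reads y = 80 mm, a 37 mm move, with the point in the hub. To confirm it is home, I'll push gently again from higher up so the linkage stays clear of the cap.

Emit:
jog_arm(deltas=[[[0,0,0.007],[0.006,-0.003,0.015],0],[[0,0,0.007],[0.006,-0.003,0.03],0],[[0,0,0.007],[0.006,-0.003,0.045],0],[[0,0,0.007],[0.006,-0.003,0.055],0],[[0,0,0.007],[0.006,-0.003,0.06],0],[[0,0,0.007],[0.006,-0.003,0.062],0]])

```text
time: 4.37
eef_pos: [0.562, 0.0607, 0.1141]
tcp_rot: [0.025, 0.709, -0.705, -0.016]
contact_force: [1.1, 12.7, -0.7]
opening: 0.001
```

```bash
python3 -c "
from h import *
s=st();print(ws(s['eef_pos']))"
```

```text
t 4.37 pos [0.562  0.0607 0.1141] q [ 0.0252  0.7086 -0.7049 -0.016 ] F [ 1.11 12.68 -0.73] M [ 1.95 -0.16  0.03] op 0.001 j [-0.074  0.167  1.948  0.007  1.014  1.551]
[[-0.998  0.013 -0.058]
 [ 0.058  0.005 -0.998]
 [-0.013 -1.    -0.006]]
[-0.00256989  0.09273336  0.11407214]
```

Emit:
jog_arm(deltas=[[[0,0,0],[0,0,0.003],0],[[0,0,0],[0,0,0.005],0],[[0,0,0],[0,0,0.007],0]])

```text
time: 4.62
eef_pos: [0.562, 0.0605, 0.1143]
tcp_rot: [0.028, 0.715, -0.699, -0.017]
contact_force: [3.2, 29.4, -0.5]
opening: -0.001
```

```bash
python3 -c "
from h import *
s=st();print(ws(s['eef_pos']))"
```

```text
t 4.62 pos [0.562  0.0605 0.1143] q [ 0.0279  0.7147 -0.6987 -0.0173] F [ 3.19 29.36 -0.47] M [ 4.48 -0.55  0.12] op -0.001 j [-0.083  0.164  1.95   0.027  1.013  1.538]
[[-0.998  0.016 -0.064]
 [ 0.064  0.022 -0.998]
 [-0.014 -1.    -0.023]]
[-0.0025171   0.09250305  0.11433232]
```

It moved 0.2 mm under 29 N, so the tailstock is home. Next is the lever.

```bash
python3 -c "
from h import *
plan(sw(0,.115,.12),-92.8);plan(sw(0.0,.12,.25),-72.8);plan(sw(.066,.082,.25),-72.8)"
```

```text
w [0.023, -0.015, -0.014] d [-0.0023, -0.0051, -0.0227]
w [0.02, -0.364, -0.018] d [-0.004, -0.135, -0.0307]
w [0.02, -0.364, -0.018] d [-0.0706, -0.1349, 0.0064]
```

Emit:
jog_arm(deltas=[[[0.023,-0.015,-0.014],[-0.002,-0.005,-0.012],0],[[0.023,-0.015,-0.014],[-0.002,-0.005,-0.022],0],[[0.02,-0.1,-0.016],[-0.004,-0.04,-0.027],0.1],[[0.02,-0.2,-0.017],[-0.004,-0.075,-0.031],0.4],[[0.02,-0.3,-0.018],[-0.004,-0.11,-0.031],0.5],[[0.02,-0.364,-0.018],[-0.02,-0.135,-0.024],0.5],[[0.02,-0.364,-0.018],[-0.05,-0.135,-0.005],0.5],[[0.02,-0.364,-0.018],[-0.071,-0.135,0.006],0.5],[[0.02,-0.364,-0.018],[-0.071,-0.135,0.006],0.5],[[0.02,-0.364,-0.018],[-0.071,-0.135,0.006],0.5]])

```text
time: 5.45
eef_pos: [0.6307, 0.0457, 0.2496]
tcp_rot: [-0.105, 0.699, -0.699, 0.105]
contact_force: [-0.6, -0.0, -0.8]
opening: 0.499
```

```bash
python3 -c "
from h import *
s=st();print(ws(s['eef_pos']));c=cam('wrist','w5.png');W=cloud(c);np.save('w5.npy',W)
c=cam('scene','s5.png');np.save('s5.npy',cloud(c))
for y,z in((.110,.25),(.082,.152)): plan(sw(.066,y,z),-72.8)
S=np.load('s5.npy').reshape(-1,3);S=np.array([ws(p) for p in S])
k=S[(S[:,2]>.15)&(S[:,2]<.178)&(S[:,1]>.055)&(S[:,1]<.12)&(S[:,0]>.03)&(S[:,0]<.1)];print(len(k),np.median(k,0),k.min(0),k.max(0))"
```

```text
t 5.45 pos [0.6307 0.0457 0.2496] q [-0.1053  0.6993 -0.6992  0.1048] F [-0.59 -0.03 -0.81] M [0.03 0.03 0.04] op 0.499 j [-0.088  0.181  1.668 -0.     1.293  1.185]
[[-0.956 -0.001  0.294]
 [-0.294  0.    -0.956]
 [ 0.001 -1.    -0.   ]]
[0.06682796 0.08108907 0.2496212 ]
w [0.001, -0.0, 0.001] d [-0.0098, -0.0006, -0.026]
w [0.001, -0.0, 0.001] d [-0.0003, 0.0974, 0.0004]
83 [0.07298192 0.07919892 0.16534297] [0.06258014 0.07082717 0.1501904 ] [0.08011153 0.08785472 0.17788173]
```

View pics/w5.png

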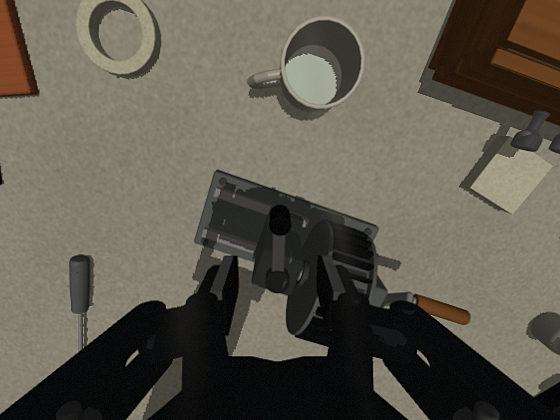

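The knob sits at column 280, centred between the open fingers, and the scene camera puts it at about (67-70, 80) mm. Going straight down.

Emit:
jog_arm(deltas=[[[0,0,0],[0,0.035,0],0.5],[[0,0,0],[0,0.065,0],0.5],[[0,0,0],[0,0.085,0],0.5],[[0,0,0],[0,0.096,0],0.5],[[0,0,0],[0,0.097,0],0.5]])

```text
time: 5.97
eef_pos: [0.6269, 0.0476, 0.1489]
tcp_rot: [-0.109, 0.7, -0.698, 0.103]
contact_force: [0.4, 0.2, -0.1]
opening: 0.499
```

```bash
python3 -c "
from h import *
s=st();print(ws(s['eef_pos']));c=cam('wrist','w6.png')
import math
for phi in range(20,116,5):
    a=math.radians(phi); print(phi,end=' '); plan(sw(.069*math.cos(a),.0575+.069*math.sin(a),.153),phi-90-2.8)"
```

```text
t 5.97 pos [0.6269 0.0476 0.1489] q [-0.1085  0.6998 -0.6984  0.1032] F [ 0.38  0.19 -0.1 ] M [-0.02 -0.01 -0.01] op 0.499 j [-0.085  0.267  1.757  0.     1.125  1.185]
[[-0.955 -0.008  0.296]
 [-0.296  0.001 -0.955]
 [ 0.007 -1.    -0.003]]
[0.06291077 0.08281628 0.14893254]
20 w [0.002, 0.0, 0.004] d [0.0, -0.0019, 0.0017]
25 w [0.002, -0.087, 0.004] d [0.0003, -0.0019, -0.0043]
30 w [0.002, -0.174, 0.004] d [0.0011, -0.0019, -0.0102]
35 w [0.002, -0.262, 0.004] d [0.0024, -0.0019, -0.0161]
40 w [0.003, -0.349, 0.004] d [0.0042, -0.0019, -0.0219]
45 w [0.003, -0.436, 0.004] d [0.0065, -0.0019, -0.0274]
50 w [0.003, -0.523, 0.003] d [0.0093, -0.0018, -0.0328]
55 w [0.003, -0.611, 0.003] d [0.0125, -0.0018, -0.0378]
60 w [0.003, -0.698, 0.003] d [0.0162, -0.0018, -0.0426]
65 w [0.003, -0.785, 0.003] d [0.0202, -0.0018, -0.0471]
70 w [0.003, -0.872, 0.003] d [0.0247, -0.0017, -0.0511]
75 w [0.004, -0.96, 0.003] d [0.0294, -0.0017, -0.0548]
80 w [0.004, -1.047, 0.003] d [0.0345, -0.0017, -0.058]
85 w [0.004, -1.134, 0.002] d [0.0399, -0.0017, -0.0608]
90 w [0.004, -1.221, 0.002] d [0.0454, -0.0016, -0.0631]
95 w [0.004, -1.309, 0.002] d [0.0512, -0.0016, -0.0649]
100 w [0.004, -1.396, 0.002] d [0.057, -0.0016, -0.0662]
105 w [0.004, -1.483, 0.002] d [0.063, -0.0016, -0.067]
110 w [0.005, -1.571, 0.002] d [0.069, -0.0015, -0.0673]
115 w [0.005, -1.658, 0.001] d [0.075, -0.0015, -0.067]
```

View pics/w6.png

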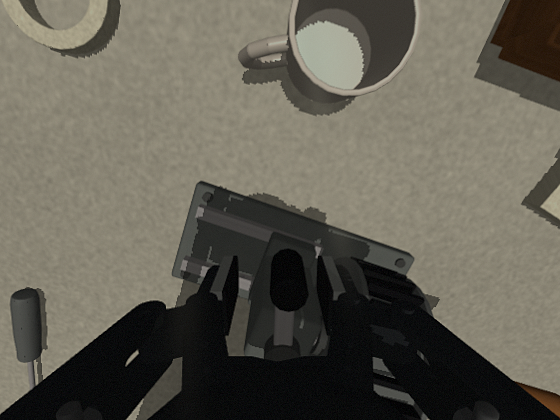

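Emit:
jog_arm(deltas=[[[0.002,-0.087,0.004],[0,-0.002,-0.004],0.4],[[0.002,-0.174,0.004],[0.001,-0.002,-0.01],0.4],[[0.002,-0.262,0.004],[0.002,-0.002,-0.016],0.4],[[0.002,-0.349,0.004],[0.004,-0.002,-0.022],0.4],[[0.003,-0.436,0.004],[0.0065,-0.002,-0.0275],0.4],[[0.003,-0.523,0.003],[0.009,-0.002,-0.033],0.4],[[0.003,-0.611,0.003],[0.0125,-0.002,-0.038],0.4],[[0.003,-0.698,0.003],[0.016,-0.002,-0.0425],0.4],[[0.003,-0.785,0.003],[0.02,-0.002,-0.047],0.4],[[0.003,-0.872,0.003],[0.0245,-0.002,-0.051],0.4]])

```text
time: 6.85
eef_pos: [0.5913, 0.0892, 0.1561]
tcp_rot: [0.391, -0.587, 0.589, -0.394]
contact_force: [1.4, 0.3, -1.6]
opening: 0.402
```

```bash
python3 -c "
from h import *
s=st();print(ws(s['eef_pos']));c=cam('wrist','w7.png')
import math
for phi in range(70,121,5):
    a=math.radians(phi); print(phi,end=' '); plan(sw(.069*math.cos(a),.0575+.069*math.sin(a),.153),phi-90-2.8)"
```

```text
t 6.85 pos [0.5913 0.0892 0.1561] q [ 0.3909 -0.587   0.5892 -0.3943] F [ 1.41  0.33 -1.57] M [-0.03 -0.24  0.02] op 0.402 j [-0.02   0.188  1.838  0.     1.11   0.374]
[[-0.384  0.006  0.924]
 [-0.924  0.    -0.384]
 [-0.002 -1.     0.005]]
[0.02537289 0.122609   0.15614405]
70 w [-0.004, 0.007, -0.002] d [0.001, 0.003, -0.0005]
75 w [-0.004, -0.08, -0.002] d [0.0012, 0.003, -0.0065]
80 w [-0.004, -0.167, -0.002] d [0.0019, 0.003, -0.0125]
85 w [-0.004, -0.254, -0.002] d [0.0032, 0.003, -0.0184]
90 w [-0.004, -0.342, -0.001] d [0.0049, 0.0029, -0.0242]
95 w [-0.004, -0.429, -0.001] d [0.0072, 0.0029, -0.0297]
100 w [-0.004, -0.516, -0.001] d [0.0099, 0.0029, -0.0351]
105 w [-0.004, -0.603, -0.001] d [0.0131, 0.0029, -0.0402]
110 w [-0.004, -0.691, -0.001] d [0.0168, 0.0028, -0.045]
115 w [-0.004, -0.778, -0.001] d [0.0208, 0.0028, -0.0495]
120 w [-0.005, -0.865, -0.0] d [0.0252, 0.0028, -0.0536]
```

View pics/w7.png

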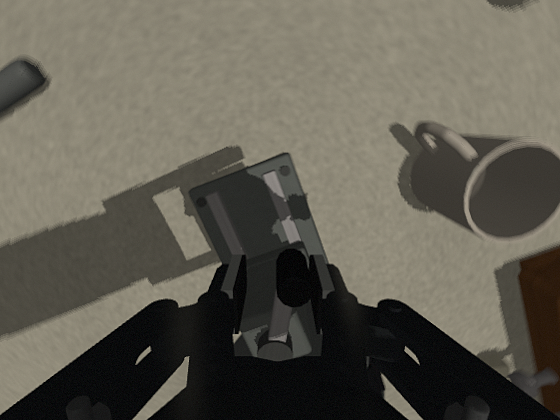

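The knob is riding against the trailing pad at column 292, as intended. Continuing to the stop.

Emit:
jog_arm(deltas=[[[-0.004,-0.08,0],[0.001,0.003,-0.0065],0.4],[[-0.004,-0.167,0],[0.002,0.003,-0.0125],0.4],[[-0.004,-0.254,0],[0.003,0.003,-0.0185],0.4],[[-0.004,-0.342,0],[0.005,0.003,-0.024],0.4],[[-0.004,-0.429,0],[0.007,0.003,-0.0295],0.4],[[-0.004,-0.516,0],[0.01,0.003,-0.035],0.4],[[-0.004,-0.56,0],[0.0115,0.003,-0.0377],0.4],[[-0.004,-0.603,0],[0.013,0.003,-0.04],0.4]])

```text
time: 7.57
eef_pos: [0.55, 0.0933, 0.1557]
tcp_rot: [-0.549, 0.443, -0.445, 0.552]
contact_force: [1.2, 0.0, 0.1]
opening: 0.398
```

```bash
python3 -c "
from h import *
s=st();print(ws(s['eef_pos']))
import math
for phi in (105,107,109,112,115):
    a=math.radians(phi); print(phi,end=' '); plan(sw(.069*math.cos(a),.0575+.069*math.sin(a),.153),105-90-2.8)"
```

```text
t 7.57 pos [0.55   0.0933 0.1557] q [-0.5486  0.4427 -0.4453  0.5521] F [1.22 0.03 0.07] M [ 0.13 -0.19  0.04] op 0.398 j [-0.015  0.102  1.936  0.002  1.098 -0.228]
[[ 0.211  0.006  0.977]
 [-0.977  0.001  0.211]
 [-0.    -1.     0.006]]
[-0.01610435  0.12469059  0.15567175]
105 w [-0.006, 0.0, -0.0] d [0.0001, 0.0027, -0.0019]
107 w [-0.006, 0.0, -0.0] d [0.0001, 0.0026, -0.0043]
109 w [-0.006, 0.0, -0.0] d [0.0002, 0.0026, -0.0067]
112 w [-0.006, 0.0, -0.0] d [0.0006, 0.0026, -0.0103]
115 w [-0.006, 0.0, -0.0] d [0.0011, 0.0026, -0.0138]
```

Emit:
jog_arm(deltas=[[[-0.006,0,0],[0,0.003,-0.004],0.4],[[-0.006,0,0],[0,0.003,-0.007],0.4],[[-0.006,0,0],[0,0.003,-0.009],0.4],[[-0.006,0,0],[0,0.003,-0.009],0.4]])

```text
time: 7.9
eef_pos: [0.5452, 0.0922, 0.155]
tcp_rot: [-0.546, 0.442, -0.448, 0.553]
contact_force: [9.3, 3.6, -1.4]
opening: 0.401
```

```bash
python3 -c "
from h import *
s=st();print(ws(s['eef_pos']))"
```

```text
t 7.9 pos [0.5452 0.0922 0.155 ] q [-0.5461  0.4417 -0.4478  0.5533] F [ 9.32  3.59 -1.42] M [ 0.61 -1.44  0.03] op 0.401 j [-0.017  0.088  1.952  0.003  1.088 -0.229]
[[ 0.209  0.013  0.978]
 [-0.978  0.002  0.209]
 [ 0.    -1.     0.013]]
[-0.02089745  0.12330935  0.15495244]
```

The lever is blocked at about 10 N, roughly ten times its drag. I'll ease off, raise and check its angle.

Emit:
jog_arm(deltas=[[[-0.013,0,0],[0,0,0.001],0.45],[[-0.013,0,0],[0,0,0.003],0.55],[[-0.013,0,0],[0,-0.035,0.003],0.6],[[-0.013,0,0],[0,-0.07,0.003],0.6],[[-0.013,0,0],[0,-0.1,0.003],0.6],[[-0.013,0,0],[0,-0.12,0.003],0.6]])

```text
time: 8.4
eef_pos: [0.5472, 0.0923, 0.2789]
tcp_rot: [-0.549, 0.444, -0.446, 0.55]
contact_force: [0.0, -0.2, 0.7]
opening: 0.601
```

Run:
```python
from h import *
s=st();print(ws(s['eef_pos']))
c=cam('wrist','w8.png');W=cloud(c);np.save('w8.npy',W)
S=np.array([ws(p) for p in W.reshape(-1,3)])
k=S[(S[:,2]>.17)&(S[:,2]<.183)&(S[:,1]>.1)&(S[:,1]<.15)&(abs(S[:,0])<.05)];print('knob',len(k),np.median(k,0),k.min(0),k.max(0))
c=cam('scene','s8.png');S=np.array([ws(p) for p in cloud(c).reshape(-1,3)])
k=S[(S[:,2]>.152)&(S[:,2]<.18)&(S[:,1]>.1)&(S[:,1]<.15)&(abs(S[:,0])<.05)];print('knob sc',len(k),np.median(k,0),k.min(0),k.max(0))
im=cv2.imread('pics/s8.png'); cv2.imwrite('pics/s8z.png',cv2.resize(im[150:300,200:360],None,fx=5,fy=4,interpolation=cv2.INTER_CUBIC))
```

```text
t 8.4 pos [0.5472 0.0923 0.2789] q [-0.5489  0.4438 -0.4462  0.5502] F [ 0.04 -0.17  0.68] M [ 0.03 -0.02  0.05] op 0.601 j [-1.500e-02 -1.500e-02  1.824e+00 -1.000e-03  1.329e+00 -2.250e-01]
[[ 0.208  0.004  0.978]
 [-0.978 -0.001  0.208]
 [ 0.002 -1.     0.004]]
[-0.01881928  0.1235476   0.27890881]
knob 330 [-0.01328092  0.12850913  0.17818451] [-0.02156521  0.11901353  0.17058724] [-0.00437398  0.13620351  0.18029256]
knob sc 76 [-0.00671864  0.126606    0.16933488] [-0.02403965  0.11910602  0.15205225] [0.0022414  0.13505232 0.17957907]
```

View pics/w8.png

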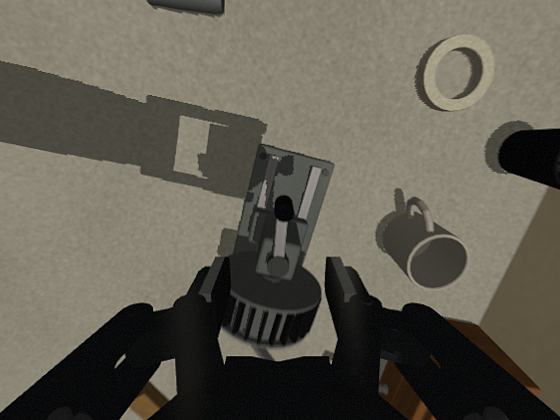

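View pics/s8z.png

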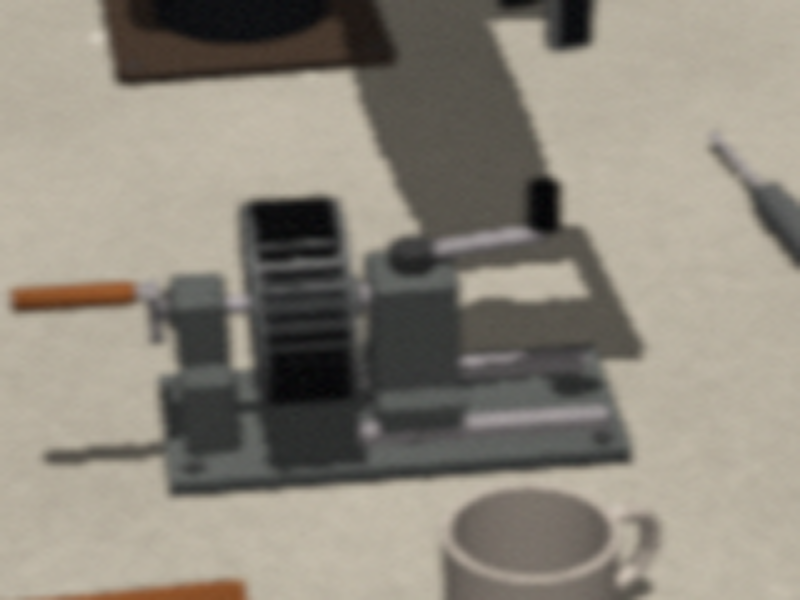

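The knob is at 100.6° (1.756 rad) from the pivot, so the lever is on its stop. On to the crank handle.

```bash
python3 -c "
from h import *
plan(sw(.026,-.113,.26),-2.8)"
```

```text
w [-0.009, 0.258, 0.002] d [0.2398, 0.021, -0.0186]
```

Emit:
jog_arm(deltas=[[[-0.009,0.1,0],[0.04,0,-0.005],0.6],[[-0.009,0.2,0],[0.08,0,-0.01],0.6],[[-0.009,0.258,0],[0.12,0,-0.015],0.6],[[-0.009,0.258,0],[0.16,0.01,-0.018],0.6],[[-0.009,0.258,0],[0.2,0.02,-0.0185],0.6],[[-0.009,0.258,0],[0.23,0.021,-0.0185],0.6],[[-0.009,0.258,0],[0.24,0.021,-0.0185],0.6],[[-0.009,0.258,0],[0.24,0.021,-0.0185],0.6],[[-0.009,0.258,0],[0.24,0.021,-0.0185],0.6]])

```text
time: 9.25
eef_pos: [0.58, -0.1459, 0.2588]
tcp_rot: [-0.488, 0.513, -0.512, 0.487]
contact_force: [0.5, 0.6, -0.5]
opening: 0.6
```

```bash
python3 - <<'E'
from h import *
s=st();print(ws(s['eef_pos']))
c=cam('wrist','w9.png');W=cloud(c);np.save('w9.npy',W)
plan(sw(.026,-.113,.20),-2.8); plan(sw(.026,-.113,.122),-2.8)
E
python3 fit2.py w9.npy pics/w9.png
```

```text
t 9.25 pos [ 0.58   -0.1459  0.2588] q [-0.488   0.5127 -0.5117  0.487 ] F [ 0.5   0.57 -0.46] M [ 0.03 -0.   -0.  ] op 0.6 j [-4.160e-01  9.900e-02  1.742e+00 -1.000e-03  1.302e+00 -3.660e-01]
[[-0.05  -0.002  0.999]
 [-0.999  0.    -0.05 ]
 [ 0.    -1.    -0.002]]
[ 0.02557777 -0.11275124  0.25884705]
w [0.001, 0.001, 0.0] d [0.001, 0.0593, 0.0004]
w [0.001, 0.001, 0.0] d [0.001, 0.1373, 0.0005]
handle 451 [ 0.0258 -0.1091  0.1505] [ 0.017 -0.139  0.144] [ 0.089 -0.08   0.335]
  return _methods._mean(a, axis=axis, dtype=dtype,
  ret = um.true_divide(
Traceback (most recent call last):
  File "fit2.py", line 10, in <module>
    k=S[(S[:,2]>.165)&(S[:,1]>.035)&(S[:,0]>.02-.2)&(S[:,2]<.19)]; print('knob top',len(k),np.median(k,0).round(4),k.min(0).round(3),k.max(0).round(3))
                                                                                                                   ~~~~~^^^
ValueError: zero-size array to reduction operation minimum which has no identity
```

View pics/w9.png

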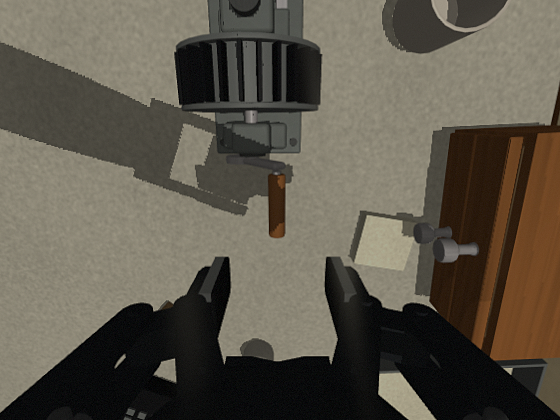

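The handle is at column 277, centred between the fingers, and measures (26, -110) mm with its centre at z of about 142 mm. Descending to grip it.

Emit:
jog_arm(deltas=[[[0,0,0],[0.003,0.035,0.0005],0.6],[[0,0,0],[0.003,0.07,0.0005],0.6],[[0,0,0],[0.003,0.105,0.0005],0.6],[[0,0,0],[0.003,0.13,0.0005],0.6],[[0,0,0],[0.003,0.137,0.0005],0.6],[[0,0,0],[0.003,0.137,0.0005],0.6]], force=70)

```text
time: 9.8
eef_pos: [0.5788, -0.1457, 0.1199]
tcp_rot: [-0.489, 0.513, -0.509, 0.487]
contact_force: [-0.1, 0.6, 0.5]
opening: 0.603
```

Run:
```python
from h import *
s=st();print(ws(s['eef_pos']))
plan(sw(.026,-.114,.122),-2.8)
c=cam('wrist','w10.png')
```

```text
t 9.8 pos [ 0.5788 -0.1457  0.1199] q [-0.4894  0.5134 -0.5093  0.4873] F [-0.12  0.65  0.49] M [-0.01 -0.03  0.03] op 0.603 j [-4.160e-01  2.350e-01  1.855e+00 -1.000e-03  1.058e+00 -3.700e-01]
[[-0.046 -0.006  0.999]
 [-0.999  0.002 -0.046]
 [-0.002 -1.    -0.006]]
[ 0.02428576 -0.11266831  0.11989705]
w [0.006, 0.003, -0.002] d [0.0013, -0.0021, 0.0017]
```

View pics/w10.png

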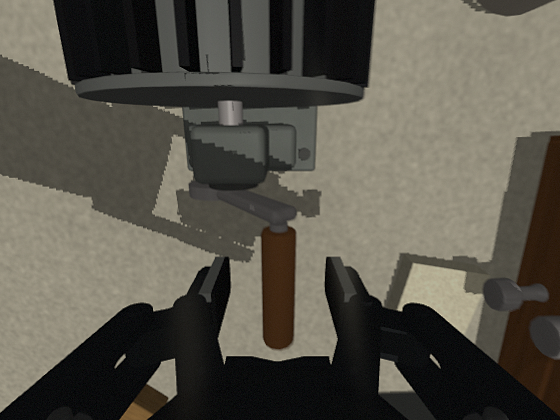

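Emit:
jog_arm(deltas=[[[0.006,0.003,0],[0.001,-0.002,0.0017],0.3],[[0.006,0.003,0],[0.001,-0.002,0.0017],0.05],[[0.006,0.003,0],[0.001,-0.002,0.0017],0],[[0.006,0.003,0],[0.001,-0.002,0.0017],0],[[0.006,0.003,0],[0.001,-0.002,0.0017],0],[[0.006,0.003,0],[0.001,-0.002,0.0017],0],[[0.006,0.003,0],[0.001,-0.002,0.0017],0]], force=70)

```text
time: 10.43
eef_pos: [0.5827, -0.1481, 0.1256]
tcp_rot: [0.486, -0.511, 0.514, -0.489]
contact_force: [-1.5, 1.2, 4.9]
opening: 0.158
```

Run:
```python
from h import *
s=st();print(ws(s['eef_pos']))
```

```text
t 10.43 pos [ 0.5827 -0.1481  0.1256] q [ 0.4862 -0.5105  0.5138 -0.4889] F [-1.49  1.22  4.91] M [0.07 0.3  0.1 ] op 0.158 j [-0.418  0.23   1.849  0.002  1.057 -0.37 ]
[[-0.049  0.006  0.999]
 [-0.999 -0.001 -0.049]
 [ 0.    -1.     0.006]]
[ 0.02831771 -0.11480873  0.1256455 ]
```

Gripped: the opening stopped at 0.158 on the sleeve. Next I'll lead it round the circle in short calls and log the tangential force.

```bash
cat > turn.py <<'E'
from h import *
import sys,json,os
from scipy.optimize import least_squares
# args: direction step_deg n
dr=float(sys.argv[1]); step=float(sys.argv[2]); n=int(sys.argv[3])
L=json.load(open('log.json')) if os.path.exists('log.json') else []
s=ctrl.get_state(); p=ws(s['eef_pos']); F=np.array(s['contact_force']); Fx=F[:2]@ex
pd=float(sys.argv[4]) if len(sys.argv)>4 else dr   # direction just moved
L.append(dict(t=s['time'],x=p[0],z=p[2],y=p[1],fx=Fx,fz=F[2],d=pd,v=float(np.abs(s['dq']).max()),q=list(s['tcp_rot']))); json.dump(L,open('log.json','w'))
X=np.array([[l['x'],l['z']] for l in L]); c0=np.array([.0015,.0955])
if len(L)>4:
    f=lambda c: np.r_[(np.hypot(X[:,0]-c[0],X[:,1]-c[1])-.040)/.001,(c-c0)/.004]
    c=least_squares(f,c0).x
else: c=c0
th=np.arctan2(p[0]-c[0],p[2]-c[1]); r=np.hypot(p[0]-c[0],p[2]-c[1])
for l in L[-1:]:
    t=np.array([np.cos(th),-np.sin(th)]); print('c',c.round(4),'th',np.rad2deg(th).round(1),'r',r.round(4),'Ft %.2f Fr %.2f'%(-(t@[Fx,F[2]]),np.sin(th)*Fx+np.cos(th)*F[2]),'y %.4f op %.3f v %.3f t %.2f'%(p[1],s['opening'],l['v'],s['time']))
M=R.from_quat(s['tcp_rot'])
a=np.deg2rad(-2.8); zt=np.array([np.cos(a),np.sin(a),0]); yt=np.array([0,0,-1.]); xt=np.cross(yt,zt)
w=(M.inv()*R.from_matrix(np.stack([xt,yt,zt],1))).as_rotvec().round(3)
print('w',w)
for i in range(1,n+1):
    q=th+dr*np.deg2rad(step*i)
    g=sw(c[0]+.04*np.sin(q),-.1145,c[1]+.04*np.cos(q))-s['eef_pos']
    print((M.inv().apply(g)).round(4).tolist())
E
python3 turn.py 1 5 8
```

```text
c [0.0015 0.0955] th 41.7 r 0.0403 Ft 4.42 Fr 2.64 y -0.1148 op 0.158 v 0.008 t 10.43
w [-0.006 -0.     0.   ]
[-0.0003, 0.0027, 0.0023]
[-0.0003, 0.0054, 0.0045]
[-0.0003, 0.0082, 0.0065]
[-0.0003, 0.0112, 0.0083]
[-0.0003, 0.0144, 0.0098]
[-0.0003, 0.0176, 0.011]
[-0.0003, 0.021, 0.012]
[-0.0003, 0.0244, 0.0126]
```

Emit:
jog_arm(deltas=[[[0,0,0],[0,0.0027,0.0023],0],[[0,0,0],[0,0.0054,0.0045],0],[[0,0,0],[0,0.0082,0.0065],0],[[0,0,0],[0,0.0112,0.0083],0],[[0,0,0],[0,0.0144,0.0098],0]])

```text
time: 10.85
eef_pos: [0.5925, -0.1485, 0.1104]
tcp_rot: [0.486, -0.511, 0.514, -0.489]
contact_force: [-3.2, 0.5, 2.6]
opening: 0.159
```

```bash
python3 turn.py 1 5 8
```

```text
c [0.0015 0.0955] th 67.8 r 0.0396 Ft 3.59 Fr -1.99 y -0.1147 op 0.159 v 0.085 t 10.85
w [-0.005 -0.     0.   ]
[-0.0003, 0.0031, 0.0015]
[-0.0003, 0.0065, 0.0024]
[-0.0003, 0.01, 0.003]
[-0.0003, 0.0134, 0.0032]
[-0.0003, 0.0169, 0.0032]
[-0.0003, 0.0204, 0.0029]
[-0.0003, 0.0238, 0.0022]
[-0.0003, 0.0272, 0.0013]
```

Emit:
jog_arm(deltas=[[[0,0,0],[0,0.0031,0.0015],0],[[0,0,0],[0,0.0065,0.0024],0],[[0,0,0],[0,0.01,0.003],0],[[0,0,0],[0,0.0134,0.0032],0],[[0,0,0],[0,0.0169,0.0032],0]])

```text
time: 11.27
eef_pos: [0.5947, -0.1486, 0.0925]
tcp_rot: [0.487, -0.512, 0.512, -0.488]
contact_force: [-6.6, 0.2, 2.3]
opening: 0.158
```

```bash
python3 turn.py 1 5 6
```

```text
c [0.0015 0.0955] th 94.4 r 0.039 Ft 1.74 Fr -6.76 y -0.1147 op 0.158 v 0.064 t 11.27
w [-0.002 -0.    -0.   ]
[-0.0002, 0.0035, 0.0006]
[-0.0002, 0.007, -0.0001]
[-0.0002, 0.0103, -0.0011]
[-0.0002, 0.0135, -0.0024]
[-0.0002, 0.0166, -0.004]
[-0.0002, 0.0196, -0.0059]
```

Emit:
jog_arm(deltas="[[[0, 0, 0], [0, 0.0035, 0], [0][0]], [[0, 0, 0], [0, 0.007, -0.0008], 0], [[0, 0, 0], [0, 0.0103, -0.002], 0], [[0, 0, 0], [0, 0.0135, -0.0033], 0], [[0, 0, 0], [0, 0.0166, -0.005], 0]]")

```text
jog_arm: Invalid argument: deltas='[[[0, 0, 0], [0, 0.0035, 0], [0][0]], [[0, 0, 0], [0, 0.007, -0.0008], 0], [[0, 0, 0], [0, 0.0103, -0.002], 0], [[0, 0, 0], [0, 0.0135, -0.0033], 0], [[0, 0, 0], [0, 0.0166, -0.005], 0]]' is not valid JSON
```

```bash
tail -c 300 log.json; python3 -c "
from h import *
print(ctrl.get_state()['time'])"
```

```text
404165, -0.48873312293586885]}, {"t": 11.2667, "x": 0.04034377601588698, "z": 0.0925085131423559, "y": -0.11472522915384782, "fx": -6.607754023453648, "fz": 2.256475424664224, "d": 1.0, "v": 0.06373898770812389, "q": [0.4871565625212111, -0.511675904055441, 0.5124969933659607, -0.4880707782611198]}]11.2667
```

That call had a typo and was refused whole, so nothing moved.

Emit:
jog_arm(deltas=[[[0,0,0],[0,0.0035,0],0],[[0,0,0],[0,0.007,-0.0008],0],[[0,0,0],[0,0.0103,-0.002],0],[[0,0,0],[0,0.0135,-0.0033],0],[[0,0,0],[0,0.0166,-0.005],0]])

```text
time: 11.68
eef_pos: [0.5888, -0.1483, 0.0756]
tcp_rot: [-0.488, 0.512, -0.512, 0.488]
contact_force: [-6.9, 2.4, 6.4]
opening: 0.16
```

```bash
python3 turn.py 1 5 6
```

```text
c [0.0015 0.0955] th 121.1 r 0.0385 Ft 1.88 Fr -9.31 y -0.1147 op 0.160 v 0.070 t 11.68
w [ 0.001  0.    -0.   ]
[-0.0002, 0.0037, -0.0006]
[-0.0002, 0.0064, -0.0028]
[-0.0002, 0.0089, -0.0052]
[-0.0002, 0.0112, -0.0078]
[-0.0002, 0.0133, -0.0106]
[-0.0002, 0.0151, -0.0136]
```

```bash
sed -i 's/c0=np.array(\[.0015,.0955\])/c0=np.array([.0003,.0967])/; s/if len(L)>4/if len(L)>3/' turn.py
python3 - <<'E'
import json;L=json.load(open('log.json'));json.dump(L[:4-0],open('log.json','w'))
print(len(L))
L=L[:3]; json.dump(L,open('log.json','w'))
E
python3 turn.py 1 5 6
```

```text
4
c [0.0006 0.0968] th 122.0 r 0.04 Ft 1.73 Fr -9.34 y -0.1147 op 0.160 v 0.070 t 11.68
w [ 0.001  0.    -0.   ]
[-0.0002, 0.0029, -0.002]
[-0.0002, 0.0056, -0.0042]
[-0.0002, 0.0081, -0.0066]
[-0.0002, 0.0103, -0.0093]
[-0.0002, 0.0124, -0.0121]
[-0.0002, 0.0141, -0.0151]
```

Emit:
jog_arm(deltas=[[[0,0,0],[0,0.0029,-0.002],0],[[0,0,0],[0,0.0056,-0.0042],0],[[0,0,0],[0,0.0081,-0.0066],0],[[0,0,0],[0,0.0103,-0.0093],0],[[0,0,0],[0,0.0124,-0.0121],0]])

```text
time: 12.1
eef_pos: [0.5781, -0.1478, 0.0642]
tcp_rot: [0.487, -0.511, 0.513, -0.488]
contact_force: [-2.1, 1.3, 6.6]
opening: 0.16
```

```bash
python3 turn.py 1 5 6
```

```text
c [0.0006 0.0968] th 144.5 r 0.04 Ft 2.03 Fr -6.65 y -0.1148 op 0.160 v 0.087 t 12.10
w [-0.003 -0.    -0.   ]
[-0.0003, 0.0019, -0.0029]
[-0.0003, 0.0035, -0.006]
[-0.0003, 0.0049, -0.0092]
[-0.0003, 0.0059, -0.0126]
[-0.0003, 0.0067, -0.016]
[-0.0003, 0.0072, -0.0194]
```

Emit:
jog_arm(deltas=[[[0,0,0],[0,0.0019,-0.0029],0],[[0,0,0],[0,0.0035,-0.006],0],[[0,0,0],[0,0.0049,-0.0092],0],[[0,0,0],[0,0.0059,-0.0126],0],[[0,0,0],[0,0.0067,-0.016],0]])

```text
time: 12.52
eef_pos: [0.5629, -0.1472, 0.0577]
tcp_rot: [0.486, -0.511, 0.514, -0.489]
contact_force: [3.0, 1.2, 2.3]
opening: 0.159
```

```bash
python3 turn.py 1 5 6
```

```text
c [0.0006 0.0969] th 168.5 r 0.0399 Ft 3.37 Fr -1.65 y -0.1149 op 0.159 v 0.105 t 12.52
w [-0.006 -0.001  0.   ]
[-0.0004, 0.0006, -0.0034]
[-0.0004, 0.0008, -0.0069]
[-0.0004, 0.0007, -0.0104]
[-0.0004, 0.0003, -0.0139]
[-0.0004, -0.0003, -0.0173]
[-0.0004, -0.0013, -0.0207]
```

Emit:
jog_arm(deltas=[[[0,0,0],[0,0.0006,-0.0034],0],[[0,0,0],[0,0.0008,-0.0069],0],[[0,0,0],[0,0.0007,-0.0104],0],[[0,0,0],[0,0.0003,-0.0139],0],[[0,0,0],[0,-0.0003,-0.0173],0]])

```text
time: 12.93
eef_pos: [0.5457, -0.1463, 0.0579]
tcp_rot: [0.486, -0.51, 0.514, -0.489]
contact_force: [5.3, 1.5, 0.3]
opening: 0.159
```

```bash
python3 turn.py 1 5 6
```

```text
c [0.0006 0.0969] th -166.6 r 0.04 Ft 4.98 Fr -1.46 y -0.1149 op 0.159 v 0.094 t 12.93
w [-0.007 -0.001  0.001]
[-0.0004, -0.001, -0.0034]
[-0.0004, -0.0022, -0.0066]
[-0.0004, -0.0038, -0.0097]
[-0.0004, -0.0056, -0.0127]
[-0.0004, -0.0077, -0.0155]
[-0.0004, -0.01, -0.0182]
```

Emit:
jog_arm(deltas=[[[0,0,0],[0,-0.001,-0.0034],0],[[0,0,0],[0,-0.0022,-0.0066],0],[[0,0,0],[0,-0.0038,-0.0097],0],[[0,0,0],[0,-0.0056,-0.0127],0],[[0,0,0],[0,-0.0077,-0.0155],0]])

```text
time: 13.35
eef_pos: [0.5303, -0.1456, 0.0653]
tcp_rot: [0.485, -0.51, 0.515, -0.489]
contact_force: [6.2, 1.8, -2.0]
opening: 0.155
```

```bash
python3 turn.py 1 5 6
```

```text
c [0.0006 0.0968] th -141.9 r 0.04 Ft 6.00 Fr -2.22 y -0.1150 op 0.155 v 0.104 t 13.35
w [-0.009 -0.001  0.001]
[-0.0004, -0.0023, -0.0026]
[-0.0004, -0.0048, -0.005]
[-0.0004, -0.0075, -0.0072]
[-0.0004, -0.0104, -0.0092]
[-0.0004, -0.0135, -0.0109]
[-0.0004, -0.0167, -0.0123]
```

Emit:
jog_arm(deltas=[[[0,0,0],[0,-0.0023,-0.0026],0],[[0,0,0],[0,-0.0048,-0.005],0],[[0,0,0],[0,-0.0075,-0.0072],0],[[0,0,0],[0,-0.0104,-0.0092],0],[[0,0,0],[0,-0.0135,-0.0109],0]])

```text
time: 13.77
eef_pos: [0.5195, -0.1451, 0.0781]
tcp_rot: [0.485, -0.509, 0.516, -0.49]
contact_force: [8.2, 0.5, -5.8]
opening: 0.158
```

```bash
python3 turn.py 1 5 6
```

```text
c [0.0005 0.0968] th -117.8 r 0.0401 Ft 8.89 Fr -4.52 y -0.1150 op 0.158 v 0.098 t 13.77
w [-0.011 -0.002  0.001]
[-0.0005, -0.0032, -0.0014]
[-0.0005, -0.0065, -0.0026]
[-0.0005, -0.0099, -0.0034]
[-0.0005, -0.0133, -0.004]
[-0.0005, -0.0168, -0.0043]
[-0.0005, -0.0203, -0.0043]
```

Emit:
jog_arm(deltas=[[[0,0,0],[0,-0.0032,-0.0014],0],[[0,0,0],[0,-0.0065,-0.0026],0],[[0,0,0],[0,-0.0099,-0.0034],0],[[0,0,0],[0,-0.0133,-0.004],0],[[0,0,0],[0,-0.0168,-0.0043],0]])

```text
time: 14.18
eef_pos: [0.515, -0.1449, 0.0935]
tcp_rot: [0.484, -0.509, 0.516, -0.49]
contact_force: [8.8, -0.2, -8.1]
opening: 0.158
```

```bash
python3 turn.py 1 5 6
```

```text
c [0.0005 0.0968] th -94.7 r 0.0401 Ft 8.82 Fr -8.12 y -0.1150 op 0.158 v 0.074 t 14.18
w [-0.013 -0.002  0.001]
[-0.0005, -0.0035, 0.0]
[-0.0005, -0.007, 0.0002]
[-0.0005, -0.0104, 0.0008]
[-0.0005, -0.0138, 0.0016]
[-0.0005, -0.0171, 0.0027]
[-0.0005, -0.0203, 0.0041]
```

Emit:
jog_arm(deltas=[[[0,0,0],[0,-0.0035,0.0008],0],[[0,0,0],[0,-0.007,0.0012],0],[[0,0,0],[0,-0.0104,0.0018],0],[[0,0,0],[0,-0.0138,0.0026],0],[[0,0,0],[0,-0.0171,0.0037],0]])

```text
time: 14.6
eef_pos: [0.5162, -0.1449, 0.1074]
tcp_rot: [0.485, -0.51, 0.515, -0.489]
contact_force: [4.8, -1.2, -11.6]
opening: 0.159
```

```bash
python3 turn.py 1 5 6
```

```text
c [0.0005 0.0969] th -74.7 r 0.0402 Ft 9.93 Fr -7.72 y -0.1149 op 0.159 v 0.082 t 14.60
w [-0.008 -0.002  0.001]
[-0.0004, -0.0033, 0.0012]
[-0.0004, -0.0065, 0.0026]
[-0.0004, -0.0096, 0.0043]
[-0.0004, -0.0125, 0.0062]
[-0.0004, -0.0152, 0.0083]
[-0.0004, -0.0178, 0.0107]
```

Emit:
jog_arm(deltas=[[[0,0,0],[0,-0.0033,0.0014],0],[[0,0,0],[0,-0.0065,0.003],0],[[0,0,0],[0,-0.0096,0.0047],0],[[0,0,0],[0,-0.0125,0.0066],0],[[0,0,0],[0,-0.0152,0.0087],0]])

```text
time: 15.02
eef_pos: [0.5213, -0.1451, 0.1189]
tcp_rot: [0.487, -0.512, 0.512, -0.487]
contact_force: [1.0, -3.5, -11.7]
opening: 0.16
```

```bash
python3 turn.py 1 5 6
```

```text
c [0.0005 0.0969] th -56.8 r 0.0402 Ft 9.19 Fr -7.36 y -0.1149 op 0.160 v 0.088 t 15.02
w [ 0.    -0.001  0.   ]
[-0.0004, -0.0027, 0.0022]
[-0.0004, -0.0054, 0.0045]
[-0.0004, -0.0078, 0.007]
[-0.0004, -0.01, 0.0097]
[-0.0004, -0.012, 0.0126]
[-0.0004, -0.0137, 0.0156]
```

Emit:
jog_arm(deltas=[[[0,0,0],[0,-0.0027,0.0022],0],[[0,0,0],[0,-0.0054,0.0045],0],[[0,0,0],[0,-0.0078,0.007],0],[[0,0,0],[0,-0.01,0.0097],0],[[0,0,0],[0,-0.012,0.0126],0]])

```text
time: 15.43
eef_pos: [0.5325, -0.1456, 0.1304]
tcp_rot: [-0.489, 0.514, -0.511, 0.486]
contact_force: [-4.5, -3.6, -11.4]
opening: 0.155
```

```bash
python3 turn.py 1 5 6
```

```text
c [0.0004 0.0969] th -33.7 r 0.0402 Ft 9.86 Fr -7.07 y -0.1148 op 0.155 v 0.100 t 15.43
w [ 0.005 -0.001  0.   ]
[-0.0003, -0.0017, 0.0031]
[-0.0004, -0.0032, 0.0062]
[-0.0004, -0.0045, 0.0095]
[-0.0004, -0.0055, 0.0128]
[-0.0004, -0.0062, 0.0162]
[-0.0004, -0.0066, 0.0197]
```

Emit:
jog_arm(deltas=[[[0,0,0],[0,-0.0015,0.0031],0],[[0,0,0],[0,-0.0028,0.0062],0],[[0,0,0],[0,-0.004,0.0095],0],[[0,0,0],[0,-0.005,0.0128],0],[[0,0,0],[0,-0.0057,0.0162],0]])

```text
time: 15.85
eef_pos: [0.5472, -0.1463, 0.1363]
tcp_rot: [-0.49, 0.515, -0.509, 0.485]
contact_force: [-7.6, -2.1, -6.4]
opening: 0.162
```

```bash
python3 turn.py 1 5 6
```

```text
c [0.0004 0.0969] th -10.9 r 0.0401 Ft 8.53 Fr -4.83 y -0.1148 op 0.162 v 0.102 t 15.85
w [ 0.011 -0.    -0.   ]
[-0.0003, -0.0004, 0.0035]
[-0.0003, -0.0007, 0.007]
[-0.0003, -0.0006, 0.0104]
[-0.0003, -0.0002, 0.0139]
[-0.0003, 0.0004, 0.0173]
[-0.0003, 0.0014, 0.0207]
```

Emit:
jog_arm(deltas=[[[0,0,0],[0,-0.0003,0.0035],0],[[0,0,0],[0,-0.0004,0.007],0],[[0,0,0],[0,-0.0003,0.0104],0],[[0,0,0],[0,0,0.0139],0],[[0,0,0],[0,0.0006,0.0173],0]])

```text
time: 16.27
eef_pos: [0.5629, -0.147, 0.1362]
tcp_rot: [-0.492, 0.516, -0.508, 0.484]
contact_force: [-8.3, -2.5, -6.1]
opening: 0.162
```

```bash
python3 turn.py 1 5 6
```

```text
c [0.0004 0.097 ] th 11.7 r 0.0401 Ft 6.76 Fr -7.65 y -0.1147 op 0.162 v 0.093 t 16.27
w [ 0.017  0.    -0.001]
[-0.0002, 0.0009, 0.0034]
[-0.0002, 0.002, 0.0067]
[-0.0002, 0.0033, 0.0099]
[-0.0002, 0.005, 0.013]
[-0.0002, 0.0069, 0.0159]
[-0.0002, 0.0091, 0.0186]
```

Emit:
jog_arm(deltas=[[[0.015,0,0],[0,0.0013,0.0032],0],[[0.015,0,0],[0,0.0025,0.0065],0],[[0.015,0,0],[0,0.0038,0.0097],0],[[0.015,0,0],[0,0.0055,0.0128],0],[[0.015,0,0],[0,0.0074,0.0157],0]])

```text
time: 16.68
eef_pos: [0.5774, -0.1477, 0.13]
tcp_rot: [-0.489, 0.514, -0.51, 0.487]
contact_force: [-8.2, -2.2, -3.5]
opening: 0.16
```

```bash
python3 turn.py 1 5 6
cat > ana.py <<'E'
import json,numpy as np
L=json.load(open('log.json'))[1:]
from scipy.optimize import least_squares
x=np.array([l['x'] for l in L]);z=np.array([l['z'] for l in L]);fx=np.array([l['fx'] for l in L]);fz=np.array([l['fz'] for l in L]);d=np.array([l['d'] for l in L])
k=d!=0
c=least_squares(lambda c:np.hypot(x-c[0],z-c[1])-c[2],[0,.097,.04]).x; print('circle',c)
th=np.arctan2(x-c[0],z-c[1]); Ft=-(np.cos(th)*fx-np.sin(th)*fz)
for bias in (0,1):
    A=np.c_[d,np.sin(th),np.cos(th)]
    # Ft = D*d - U/r sin(th+al) ; = D d - (Ucos al) sin th - (U sin al) cos th
    # constant bias force bx,bz gives cos/sin terms in Ft -> only separable with both directions? (not separable); 
    s,res,_,_=np.linalg.lstsq(A[k],Ft[k],rcond=None)
    al=np.arctan2(-s[2],-s[1]); U=np.hypot(s[1],s[2])*.04
print('D',s[0]*.04,'U',U,'alpha',np.rad2deg(al),'target th',np.rad2deg((np.pi-al+np.pi)%(2*np.pi)-np.pi),'rms',np.std(Ft[k]-A[k]@s))
for a,b,e,dd in zip(np.rad2deg(th),Ft,Ft-A@s,d): print('%d %.0f %.2f %.2f'%(dd,a,b,e))
E
python3 ana.py
```

```text
c [0.0004 0.097 ] th 34.4 r 0.04 Ft 4.69 Fr -7.48 y -0.1147 op 0.160 v 0.100 t 16.68
w [ 0.006  0.001 -0.001]
[-0.0002, 0.0021, 0.0028]
[-0.0002, 0.0044, 0.0054]
[-0.0002, 0.007, 0.0078]
[-0.0002, 0.0097, 0.01]
[-0.0002, 0.0126, 0.0119]
[-0.0002, 0.0157, 0.0135]
circle [0.00045852 0.09696236 0.04010127]
D 0.2304182457692793 U 0.16460390498757715 alpha -26.560567179024037 target th -153.43943282097598 rms 0.4230761516617834
1 70 3.50 0.59
1 96 1.51 -0.39
1 122 1.71 0.05
1 145 2.03 -0.09
1 168 3.38 0.16
1 -167 4.98 0.17
1 -142 6.01 -0.56
1 -118 8.90 0.76
1 -95 8.85 -0.42
1 -75 9.94 0.15
1 -57 9.20 -0.65
1 -34 9.87 0.53
1 -11 8.53 0.27
1 12 6.77 -0.05
1 34 4.69 -0.51
```

One full turn fits very well: drag 0.230, unbalance 0.165 N m and target about -153°. I'll go back the other way to the target, which gives independent readings.

```bash
python3 - <<'E'
import json;L=json.load(open('log.json'));json.dump(L,open('log_bak.json','w'))
E
sed -i "s/^L.append/if pd!=9: L.append/" turn.py; python3 turn.py -1 5 6 9
```

```text
c [0.0004 0.097 ] th 34.4 r 0.04 Ft 4.69 Fr -7.48 y -0.1147 op 0.160 v 0.100 t 16.68
w [ 0.006  0.001 -0.001]
[-0.0002, -0.0018, -0.003]
[-0.0002, -0.0034, -0.0061]
[-0.0002, -0.0046, -0.0094]
[-0.0002, -0.0056, -0.0127]
[-0.0002, -0.0063, -0.0161]
[-0.0002, -0.0067, -0.0196]
```

Emit:
jog_arm(deltas=[[[0.006,0,0],[0,-0.0016,-0.003],0],[[0.006,0,0],[0,-0.003,-0.0061],0],[[0.006,0,0],[0,-0.0041,-0.0094],0],[[0.006,0,0],[0,-0.0051,-0.0127],0],[[0.006,0,0],[0,-0.0058,-0.0161],0],[[0.006,0,0],[0,-0.0062,-0.0196],0]])

```text
time: 17.18
eef_pos: [0.5584, -0.1468, 0.137]
tcp_rot: [0.487, -0.512, 0.512, -0.489]
contact_force: [2.7, -2.9, -11.1]
opening: 0.158
```

```bash
python3 turn.py -1 5 6
```

```text
c [0.0004 0.097 ] th 5.1 r 0.0402 Ft -3.80 Fr -10.76 y -0.1148 op 0.158 v 0.099 t 17.18
w [-0.002  0.001 -0.001]
[-0.0003, -0.0, -0.0035]
[-0.0003, 0.0001, -0.007]
[-0.0003, 0.0006, -0.0104]
[-0.0003, 0.0013, -0.0139]
[-0.0003, 0.0023, -0.0172]
[-0.0003, 0.0037, -0.0204]
```

Emit:
jog_arm(deltas=[[[0,0,0],[0,0.0008,-0.0035],0],[[0,0,0],[0,0.001,-0.007],0],[[0,0,0],[0,0.0015,-0.0104],0],[[0,0,0],[0,0.0022,-0.0138],0],[[0,0,0],[0,0.0032,-0.017],0]])

```text
time: 17.6
eef_pos: [0.5422, -0.1461, 0.135]
tcp_rot: [0.486, -0.511, 0.513, -0.489]
contact_force: [4.1, -0.6, -5.4]
opening: 0.159
```

```bash
python3 turn.py -1 5 6
```

```text
c [0.0004 0.097 ] th -18.4 r 0.04 Ft -2.17 Fr -6.41 y -0.1149 op 0.159 v 0.097 t 17.60
w [-0.005  0.    -0.   ]
[-0.0004, 0.0013, -0.0033]
[-0.0004, 0.0028, -0.0064]
[-0.0004, 0.0045, -0.0094]
[-0.0004, 0.0066, -0.0122]
[-0.0004, 0.0088, -0.0149]
[-0.0004, 0.0113, -0.0173]
```

Emit:
jog_arm(deltas=[[[0,0,0],[0,0.0015,-0.0033],0],[[0,0,0],[0,0.003,-0.0063],0],[[0,0,0],[0,0.0047,-0.0092],0],[[0,0,0],[0,0.0068,-0.012],0],[[0,0,0],[0,0.009,-0.0147],0]])

```text
time: 18.02
eef_pos: [0.5289, -0.1455, 0.1274]
tcp_rot: [0.485, -0.51, 0.515, -0.49]
contact_force: [6.1, 0.2, -4.1]
opening: 0.159
```

```bash
python3 turn.py -1 5 6
```

```text
c [0.0004 0.097 ] th -40.5 r 0.04 Ft -1.93 Fr -7.07 y -0.1149 op 0.159 v 0.085 t 18.02
w [-0.01  0.    0.  ]
[-0.0004, 0.0024, -0.0026]
[-0.0004, 0.0049, -0.0049]
[-0.0004, 0.0077, -0.007]
[-0.0004, 0.0107, -0.0089]
[-0.0004, 0.0137, -0.0105]
[-0.0004, 0.017, -0.0119]
```

Emit:
jog_arm(deltas=[[[-0.005,0,0],[0,0.0025,-0.0024],0],[[-0.005,0,0],[0,0.005,-0.0046],0],[[-0.005,0,0],[0,0.0078,-0.0067],0],[[-0.005,0,0],[0,0.0108,-0.0086],0],[[-0.005,0,0],[0,0.0138,-0.0102],0]])

```text
time: 18.43
eef_pos: [0.5187, -0.1451, 0.114]
tcp_rot: [0.487, -0.511, 0.513, -0.489]
contact_force: [2.0, -0.9, 0.9]
opening: 0.157
```

```bash
python3 turn.py -1 5 6
```

```text
c [0.0004 0.097 ] th -64.8 r 0.04 Ft -1.70 Fr -1.48 y -0.1150 op 0.157 v 0.085 t 18.43
w [-0.005  0.     0.   ]
[-0.0005, 0.0032, -0.0014]
[-0.0005, 0.0065, -0.0025]
[-0.0005, 0.0099, -0.0032]
[-0.0005, 0.0134, -0.0037]
[-0.0005, 0.0169, -0.0039]
[-0.0005, 0.0203, -0.0038]
```

Emit:
jog_arm(deltas=[[[0,0,0],[0,0.0032,-0.0014],0],[[0,0,0],[0,0.0065,-0.0025],0],[[0,0,0],[0,0.0099,-0.0032],0],[[0,0,0],[0,0.0134,-0.0037],0],[[0,0,0],[0,0.0169,-0.0039],0]])

```text
time: 18.85
eef_pos: [0.5149, -0.1449, 0.0969]
tcp_rot: [0.487, -0.511, 0.513, -0.489]
contact_force: [1.8, 0.0, 2.5]
opening: 0.163
```

```bash
python3 turn.py -1 5 6
```

```text
c [0.0004 0.097 ] th -90.1 r 0.04 Ft -2.51 Fr -1.77 y -0.1150 op 0.163 v 0.086 t 18.85
w [-0.005  0.     0.   ]
[-0.0005, 0.0035, 0.0002]
[-0.0005, 0.0069, 0.0006]
[-0.0005, 0.0104, 0.0013]
[-0.0005, 0.0137, 0.0024]
[-0.0005, 0.0169, 0.0037]
[-0.0005, 0.02, 0.0053]
```

Emit:
jog_arm(deltas=[[[0,0,0],[0,0.0035,0.0002],0],[[0,0,0],[0,0.0069,0.0006],0],[[0,0,0],[0,0.0104,0.0013],0],[[0,0,0],[0,0.0137,0.0024],0],[[0,0,0],[0,0.0169,0.0037],0]])

```text
time: 19.27
eef_pos: [0.5187, -0.1451, 0.0798]
tcp_rot: [0.487, -0.511, 0.513, -0.489]
contact_force: [0.9, 1.5, 4.4]
opening: 0.157
```

```bash
python3 turn.py -1 5 8; python3 ana.py | head -3
```

```text
c [0.0004 0.097 ] th -115.3 r 0.04 Ft -3.67 Fr -2.63 y -0.1150 op 0.157 v 0.090 t 19.27
w [-0.004  0.     0.   ]
[-0.0005, 0.0031, 0.0017]
[-0.0005, 0.006, 0.0035]
[-0.0005, 0.0088, 0.0057]
[-0.0005, 0.0113, 0.008]
[-0.0005, 0.0137, 0.0106]
[-0.0005, 0.0158, 0.0134]
[-0.0005, 0.0177, 0.0163]
[-0.0005, 0.0193, 0.0194]
circle [0.00047984 0.09696457 0.0400947 ]
D 0.23022452797817278 U 0.16431857589826984 alpha -28.7559362407098 target th -151.24406375929019 rms 0.40950304011718874
1 70 3.50 0.47
```

Emit:
jog_arm(deltas=[[[0,0,0],[0,0.0031,0.0017],0],[[0,0,0],[0,0.006,0.0035],0],[[0,0,0],[0,0.0088,0.0057],0],[[0,0,0],[0,0.0113,0.008],0],[[0,0,0],[0,0.0137,0.0106],0]])

```text
time: 19.68
eef_pos: [0.5293, -0.1456, 0.0661]
tcp_rot: [0.487, -0.511, 0.513, -0.489]
contact_force: [-1.3, 0.7, 6.6]
opening: 0.16
```

```bash
python3 turn.py -1 5 8; python3 ana.py | head -2
```

```text
c [0.0004 0.097 ] th -140.4 r 0.0401 Ft -5.17 Fr -4.23 y -0.1149 op 0.160 v 0.107 t 19.68
w [-0.003  0.001  0.   ]
[-0.0004, 0.002, 0.0028]
[-0.0004, 0.0039, 0.0058]
[-0.0004, 0.0055, 0.0089]
[-0.0004, 0.0068, 0.0121]
[-0.0004, 0.0079, 0.0155]
[-0.0004, 0.0086, 0.0189]
[-0.0004, 0.0091, 0.0223]
[-0.0004, 0.0092, 0.0258]
circle [0.00047882 0.0969626  0.04009574]
D 0.23058711500390142 U 0.16427998578385425 alpha -29.02172861155559 target th -150.97827138844443 rms 0.40227667216539165
```

Emit:
jog_arm(deltas=[[[0,0,0],[0,0.002,0.0028],0],[[0,0,0],[0,0.0039,0.0058],0],[[0,0,0],[0,0.0055,0.0089],0],[[0,0,0],[0,0.0068,0.0121],0],[[0,0,0],[0,0.0079,0.0155],0]])

```text
time: 20.1
eef_pos: [0.5439, -0.1462, 0.0583]
tcp_rot: [-0.488, 0.512, -0.512, 0.488]
contact_force: [-4.2, 1.1, 8.8]
opening: 0.157
```

```bash
python3 turn.py -1 5 8; python3 ana.py | head -2
```

```text
c [0.0004 0.097 ] th -164.3 r 0.0402 Ft -6.44 Fr -7.36 y -0.1149 op 0.157 v 0.097 t 20.10
w [ 0.001  0.001 -0.   ]
[-0.0004, 0.0006, 0.0035]
[-0.0003, 0.0011, 0.0069]
[-0.0003, 0.0013, 0.0104]
[-0.0003, 0.0012, 0.0139]
[-0.0003, 0.0008, 0.0173]
[-0.0003, 0.0, 0.0208]
[-0.0003, -0.001, 0.0241]
[-0.0003, -0.0023, 0.0273]
circle [0.00047826 0.09695117 0.04010193]
D 0.23012465216021685 U 0.16390976447137515 alpha -28.749340411202635 target th -151.25065958879736 rms 0.39609728234698477
```

Settled at about -151.5° with 0.4 N rms. Returning forward 13° to it.

```bash
python3 turn.py 1 3.5 5 9
```

```text
c [0.0004 0.097 ] th -164.3 r 0.0402 Ft -6.44 Fr -7.36 y -0.1149 op 0.157 v 0.097 t 20.10
w [ 0.001  0.001 -0.   ]
[-0.0004, -0.0009, -0.0023]
[-0.0004, -0.0018, -0.0046]
[-0.0004, -0.0028, -0.0068]
[-0.0004, -0.004, -0.0089]
[-0.0004, -0.0052, -0.011]
```

Emit:
jog_arm(deltas=[[[0,0,0],[0,-0.0012,-0.0023],0],[[0,0,0],[0,-0.0024,-0.0046],0],[[0,0,0],[0,-0.0036,-0.0068],0],[[0,0,0],[0,-0.0042,-0.0082],0],[[0,0,0],[0,-0.0042,-0.0082],0],[[0,0,0],[0,-0.0042,-0.0082],0]])

```text
time: 20.6
eef_pos: [0.5352, -0.1458, 0.062]
tcp_rot: [-0.488, 0.512, -0.511, 0.488]
contact_force: [2.8, -0.3, -3.5]
opening: 0.162
```

```bash
python3 turn.py 1 1 3 9
```

```text
c [0.0004 0.097 ] th -150.6 r 0.0401 Ft 4.11 Fr 1.66 y -0.1149 op 0.162 v 0.097 t 20.60
w [ 0.002  0.001 -0.   ]
[-0.0004, -0.0004, -0.0006]
[-0.0004, -0.0008, -0.0012]
[-0.0004, -0.0011, -0.0018]
```

Emit:
jog_arm(deltas=[[[0,0,0],[0,0.0001,0.0002],0],[[0,0,0],[0,0.0001,0.0002],0],[[0,0,0],[0,0.0001,0.0002],0],[[0,0,0],[0,0.0001,0.0002],0],[[0,0,0],[0,0.0001,0.0002],0],[[0,0,0],[0,0.0001,0.0002],0]])

```text
time: 21.1
eef_pos: [0.5352, -0.1458, 0.062]
tcp_rot: [-0.488, 0.512, -0.511, 0.488]
contact_force: [1.3, -0.1, -0.3]
opening: 0.155
```

```bash
python3 turn.py 1 1 1 9;  python3 -c "
from h import *
print(np.round(ctrl.get_state()['dq'],3))
c=cam('scene','s20.png');S=np.array([ws(p) for p in cloud(c).reshape(-1,3)])
k=S[(S[:,2]>.152)&(S[:,2]<.18)&(S[:,1]>.1)&(S[:,1]<.15)&(abs(S[:,0])<.05)];print('knob sc',len(k),np.median(k,0))
im=cv2.imread('pics/s20.png'); cv2.imwrite('pics/s20z.png',cv2.resize(im[150:300,200:360],None,fx=5,fy=4,interpolation=cv2.INTER_CUBIC))
print(np.round(ctrl.get_state()['dq'],3))"; python3 turn.py 1 1 1 9
```

```text
c [0.0004 0.097 ] th -150.7 r 0.0401 Ft 1.33 Fr -0.37 y -0.1149 op 0.155 v 0.097 t 21.10
w [ 0.002  0.001 -0.   ]
[-0.0004, -0.0004, -0.0006]
[ 0.001  0.003  0.     0.    -0.001  0.001]
knob sc 82 [-0.00644108  0.12634662  0.16959164]
[ 0.     0.002  0.002  0.001 -0.    -0.001]
c [0.0004 0.097 ] th -150.7 r 0.0401 Ft 0.38 Fr -1.20 y -0.1149 op 0.159 v 0.097 t 21.15
w [ 0.002  0.001 -0.   ]
[-0.0004, -0.0004, -0.0006]
```

View pics/s20z.png

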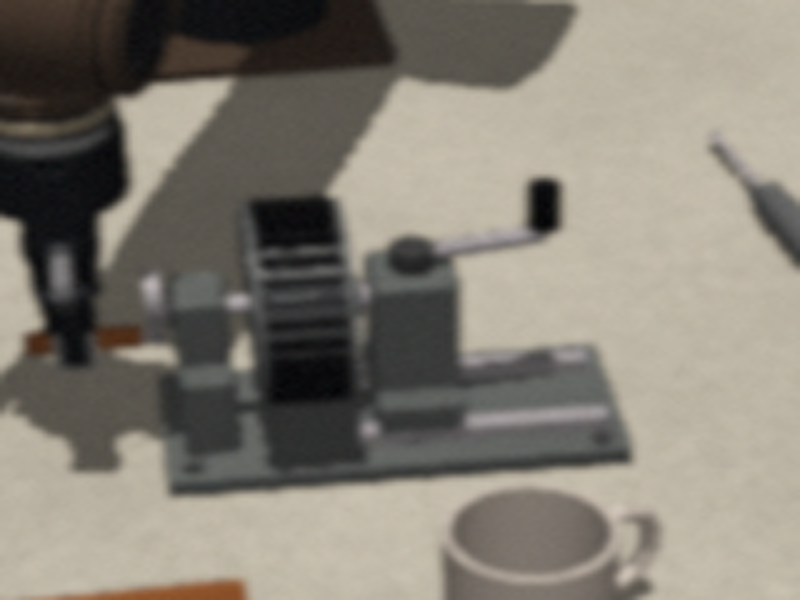

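View pics/s20.png

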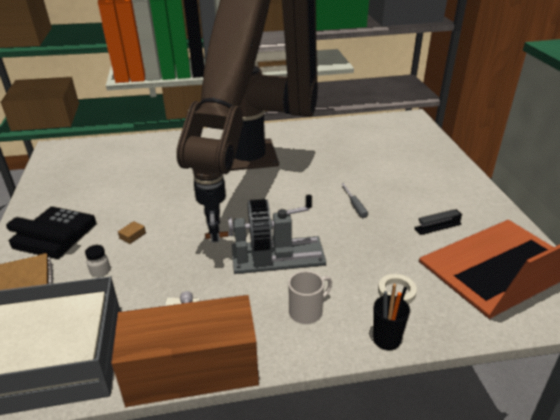

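The rotor is at rest at -150.7° with under 1.5 N on the handle. The handle is gripped at pixel (215,235), the lever and knob are unchanged at (308,201), and the bystanders are where they were. Handing in.

```bash
python3 -c "
from plant import ctrl
print(ctrl.sign_off())"
```

```text
the job is handed in; nothing more can be done
None
```

I finished the job and handed it in at about 21 s of the 72 s allowed. The one thing that may count against it is a high force during the first tailstock push.

- **Tailstock:** it moved 37 mm to its stop. A second push of 29 N shifted it only 0.2 mm, so it is home.
- **First push:** the wrist read 62 N against the stop at the end of that call. That is under the 120 N wrist limit. Its position fits contact by the fingertips, but an upward 15 N means I cannot fully rule out a brush by the gripper linkage.
- **Clamp lever:** I swung it until it was blocked at about 10 N, roughly ten times its drag. The camera put it at about 1.76 rad, against the 1.75 stop, and a later picture showed it unmoved.
- **Heavy side:** I took one full turn forward and about 200° back. The fit gave a drag of 0.230 N m and an unbalance of 0.164 N m, with 0.4 N rms error. Heavy side down corresponds to a crank angle of about -151.3°; the forward turn alone gave -153.4°.
- **Final state:** the crank is held still at -150.7°, still gripped, with less than 1.5 N on the handle. The last scene picture shows no bystander moved.

One move call was refused because I mistyped it; nothing moved, and I sent it again correctly.

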